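# Pack the staining kit and the plating kit

### The job

Make up the two kits from the stock on the bench. The green tray gets the orange-capped tube, the timer on its seat over that tube, and the amber bottle standing in its round well; the blue tray gets the red-capped tube and the petri dish. Everything must lie fully down in its own formed pocket; keep the amber bottle upright all the while, and leave the blue-capped tube and the larger, pale bottle where they are.

Things in the scene. Friction and masses are not known exactly. Their poses are not given: they have to be found in the camera images.
- green_tray: Green formed tray, fixed, 208x158 mm (x, y), top at z=30 mm. Origin: centre of underside. Pockets (mm), mouths bevelled 5: tube bed along y at x=-34, 27x130, floor z=5, with cross channel x -89 to 21; timer seat over it at (-34,0), 69x71, corner ledges z=24, which the tube lies below, so the tube must go in first; round bottle well at (62,0), 56 wide, floor z=5.
- blue_tray: Blue formed tray, fixed, 208x158 mm (x, y), top at z=24 mm. Origin: centre of underside. Pockets (mm), mouths bevelled 5: tube bed along y at x=40, 27x130, floor z=5, with cross channel x -12 to 92; round dish seat at (-54,0), 64 wide, floor z=17, with finger notches 32 wide on its +y and -y sides (to y=+-58, floor z=12).
- orange_tube: Tube with orange cap lying on its side: 119 mm long, barrel 16 mm, cap 19 mm across, 14 g. Origin mid-length on the underside, 8 mm below the axis; y along it, cap at -y; z up. Grip across the barrel at the origin. Goes in the green tray's tube bed, either way round; its long axis along the tray's y. The cross channel (y -19 to 19) has the same floor for the fingers: open there to 60 mm at most.
- red_tube: Tube with red cap lying on its side: 119 mm long, barrel 16 mm, cap 19 mm across, 14 g. Origin mid-length on the underside, 8 mm below the axis; y along it, cap at -y; z up. Grip across the barrel at the origin. Goes in the blue tray's tube bed, either way round; its long axis along the tray's y. The cross channel (y -19 to 19) has the same floor for the fingers: open there to 60 mm at most.
- blue_tube: Tube with blue cap lying on its side: 119 mm long, barrel 16 mm, cap 19 mm across, 14 g. Origin mid-length on the underside, 8 mm below the axis; y along it, cap at -y; z up. Grip across the barrel at the origin. Not for these kits: it stays where it lies.
- amber_bottle: Standing brown glass bottle with white label and orange screw cap: 47 mm across the body, 96 mm high, cap 34 mm across from 79 to 95 mm above its foot, about 120 g. Origin at the centre of its foot, z up. Can be taken by the cap from above. Belongs in the green tray.
- white_bottle: Standing pale bottle (clear glass, white and green label, orange screw cap), 57 mm across, 106 mm high. Origin at the centre of its foot, z up. Not for these kits: it stays where it stands.
- timer: Lab timer, flat off-white box with a display, two grey buttons and a red one on top: 60 mm (x) by 62 mm (y), 14 mm thick, 16 mm over the buttons, about 70 g. Origin at the centre of its underside, z up. Belongs in the green tray's timer seat, any side to the front.
- petri_dish: Closed round petri dish with cream agar, 56 mm across (52 mm below 4 mm height), 14 mm high, 30 g. Origin at the centre of its underside, z up. Belongs in the blue tray's dish seat.

How it is judged:
By the outcome, as a careful person would: the job done as asked, in the order asked, and still so for the second after the job is handed in, with the robot touching nothing.
It also fails if it takes over 144 s, if anything falls off the work surface, if the arm or the gripper's body presses on something with over 40 N, if the wrist force passes 120 N, or if a joint passes its speed limit or range.

### The arm

A 7-joint arm with a two-finger parallel gripper is mounted at the origin on a cart in front of the work surface, level with it; the furniture and walls round the work are solid. World frame = base frame: x ahead of the robot, y to its left, z up, the work surface at z = 0. Lengths are in m, angles in rad, forces in N, time in s.
With the tool pointing down it reaches from about 0.4 to 0.85 m from the base axis. Payload 10.4 kg.
Tool frame: the origin (TCP) lies at the very end of the fingers, on their centre line; the grasp point (between the pads) lies 19 mm behind it (grip_point_offset is the distance from the TCP to the grasp point, in m); z points along the fingers, y is the line along which they close (so a half turn about z gives the same grasp; the last joint's range is limited). The gripper opens to 87 mm and grips with 3 to 60 N. Pads are 19 mm wide; open, the fingers measure 117 mm over their backs; the gripper's body (75 mm by 190 mm) begins 51 mm behind the grasp point.
Start: joints at [-0.023, 0.332, -0.065, 1.46, 0.022, 1.35, -0.088], TCP at [0.625, 0, 0.196] pointing down, gripper open.
Joint ranges: [-2.6, 2.6], [-0.5, 2.12], [-1.47, 1.34], [0.16, 2.42], [-1.27, 4.41], [0.06, 2.06], [-2.6, 2.6]. Speed limits (rad/s): [2.22, 2.22, 2.79, 2.79, 3.14, 3.14, 3.14].

### API

Orientations are given as a unit quaternion [x, y, z, w].
In Python, from bench import * gives the robot as it stands.
- The arm moves only by the tool play_rows, never from a script. Its argument "increments" is text: rows parted by semicolons, each of 7 numbers parted by spaces: the turn, a rotation vector about the tool's x, y, z in rad, then the shift along the tool's x, y, z in m, then the opening, from 0 (shut) to 1 (fully open). A call has 1 to 8 rows; each row is the pose to reach, as a shift and turn from the pose commanded when the call began, along the tool's axes at that moment; what a row does not reach only later rows make up. A row lasts 1/10 s, in which the tool goes at most 50 mm and 8.59 degrees, less where a joint would pass 70% of its speed; a pose out of reach is approached as far as the arm can. A call with a gripper value outside its range is refused whole. The fingers move at their own pace and stop on an object; "grip_force" is the grip in N (left out, the last holds). Time passes only in rows, so rows that repeat a pose let the fingers close. It gives the time, the measured TCP pose, the force, the opening and the grip force at its end, in the units of the state.
- read_state(): the state, without advancing time (a new reading comes with each control period).
- camera(name): name is "scene" or "side" or "wrist"; returns a dict with "color" (480x640x3 uint8, red, green, blue), "fx", "fy", "cx", "cy" (pixels), "k1" (the pictures are not rectified: a ray, as slopes to the right and down, at radius r is drawn at 1 + k1 r^2 times it, then the intrinsics apply), "camera_from_world" (4x4, takes a point from world to camera coordinates); the wrist camera has in their place "mount" (4x4, takes a point from camera to tool coordinates, whose origin is the TCP and whose axes are the flange's). Camera axes: x right, y down, z forward; pixel columns grow to the right and rows downward; lengths in m; the calibration is good to about 2 mm. A picture is of the moment at which its call begins: read the wrist's pose just before it. There is no depth.
- close_job(): hands the job in; it is judged then, once.
The state is a dict: "time": time; "joint_positions": joint angles; "joint_vel": joint speeds; "joint_torque": joint torques, N m; "ee_pos": TCP position; "eef_rot": TCP orientation; "ft_force": force on the tool from outside, world axes, zero at the start; "torque": the same for the moment, N m; "width": finger opening in m; "grip_force": force on a finger pad.
Only numpy, scipy, OpenCV 4.12 (cv2) and the standard library are available. Lean on these libraries where they do the work, as an engineer would, in place of code of your own. Each camera call takes 0.05 s, during which the arm holds its last target. There are 200 camera calls.

## Working session

There is one attempt and no reset: what is moved stays moved. The work goes in short steps, Python scripts to look and compute and a tool call to move; the robot and the scene stay as the last step left them, time stands still between calls to the robot, and variables do not carry over. Pictures are saved under pics/ and viewed, at most 14 in all, crops included, and the job is handed in when it is done.

Besides the shell and the picture viewer there is one more tool, called after "Emit:" by a JSON object that holds its "fn" and its "kwargs". play_rows: Moves the arm, as the interface text tells. Its arguments: {"type":"object","properties":{"increments":{"type":"string"},"grip_force":{"type":"number"}},"required":["increments"]}

```bash
ls; mkdir -p pics; python3 - <<'E'
from bench import *
import cv2, numpy as np
s=read_state(); print({k:np.round(v,4).tolist() for k,v in s.items()})
for n in ["scene","side","wrist"]:
    c=camera(n); cv2.imwrite(f"pics/{n}0.png",c["color"][:,:,::-1])
    print(n,c["fx"],c["fy"],c["cx"],c["cy"],c["k1"]); print(np.round(c.get("camera_from_world",c.get("mount")),4).tolist())
E
```

```text
pics
{'time': 0.0, 'joint_positions': [-0.0226, 0.3329, -0.0647, 1.461, 0.0216, 1.3499, -0.0885], 'joint_vel': [-0.0005, 0.0, -0.0012, -0.0012, 0.0017, -0.0009, 0.0008], 'joint_torque': [-0.0001, -62.3246, 0.0244, -38.9891, -0.0614, 0.0398, 0.0002], 'ee_pos': [0.6246, 0.0, 0.1953], 'eef_rot': [0.7071, 0.7071, -0.0005, -0.0005], 'ft_force': [-0.0157, -0.0447, -0.1765], 'torque': [0.0057, -0.0244, -0.0126], 'grip_force': 0.0, 'width': 0.0872}
scene 560.8579907647676 560.8579907647676 314.09730724011786 235.771343655895 -0.010340675534020516
[[0.6255, -0.7802, 0.0039, -0.3589], [-0.408, -0.3313, -0.8508, 0.2787], [0.6651, 0.5306, -0.5255, 0.7514], [0.0, 0.0, 0.0, 1.0]]
side 434.9907308911524 434.9907308911524 320.26026325980524 241.36194959921477 0.028682626620639376
[[-0.9686, -0.2485, 0.0029, 0.5604], [-0.1297, 0.4952, -0.859, 0.0974], [0.212, -0.8325, -0.5119, 0.9836], [0.0, 0.0, 0.0, 1.0]]
wrist 430.53207315947066 430.53207315947066 312.7060697457806 235.3904018380728 0.0025560615495697327
[[0.0012, -0.956, -0.2932, 0.0806], [1.0, 0.0015, -0.0007, -0.0003], [0.0011, -0.2932, 0.956, -0.1881], [0.0, 0.0, 0.0, 1.0]]
```

View pics/scene0.png

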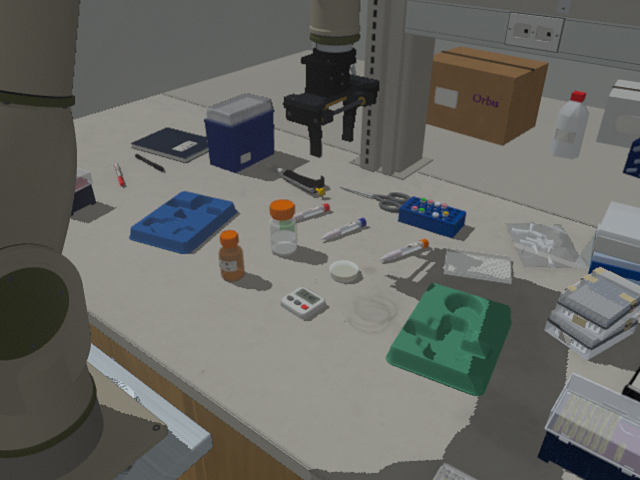

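View pics/side0.png

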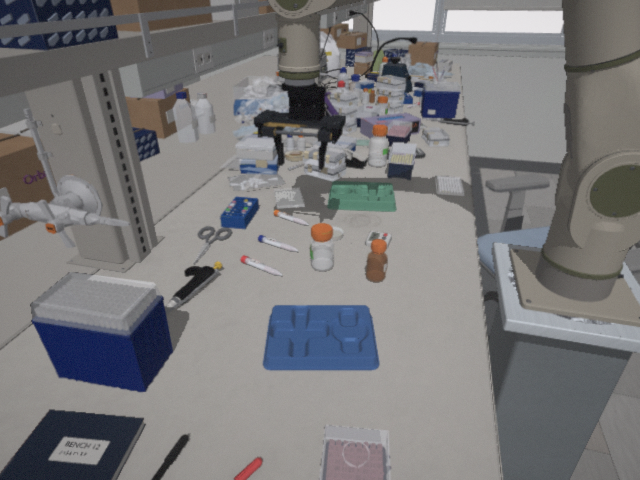

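View pics/wrist0.png

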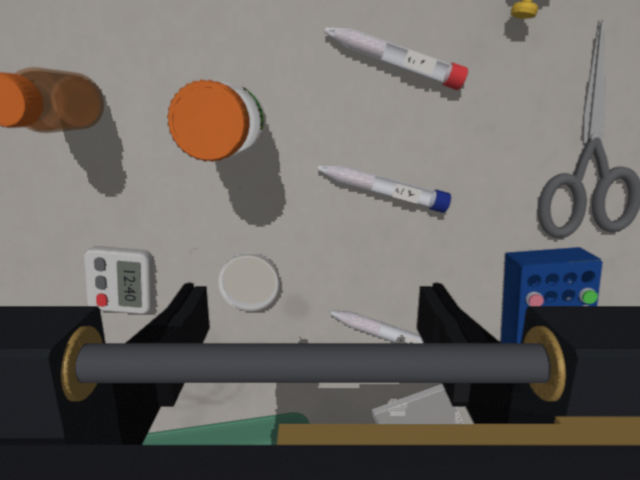

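The scene and side views show the trays: blue at scene (183,220), green at (450,335), each roughly aligned with the bench. In the wrist view the amber cap is at (10,100), the pale bottle at (210,120), the timer at (118,280), the dish at (249,283), and the red, blue and orange tubes at (395,57), (385,188) and about (375,325). Next I'll write the helper and measure.

```bash
cat > h.py <<'E'
import numpy as np, cv2, pickle
from scipy.spatial.transform import Rotation as R
def snap(name, tag):
    from bench import read_state, camera
    s=read_state(); c=camera(name); c=dict(c)
    if name=="wrist":
        T=np.eye(4); T[:3,:3]=R.from_quat(s["eef_rot"]).as_matrix(); T[:3,3]=s["ee_pos"]
        c["wfc"]=T@np.array(c["mount"])
    else: c["wfc"]=np.linalg.inv(np.array(c["camera_from_world"]))
    c["K"]=np.array([[c["fx"],0,c["cx"]],[0,c["fy"],c["cy"]],[0,0,1.]]); c["D"]=np.array([c["k1"],0,0,0.])
    cv2.imwrite(f"pics/{tag}.png",c["color"][:,:,::-1]); pickle.dump(c,open(f"pics/{tag}.pkl","wb")); return c
def load(tag): return pickle.load(open(f"pics/{tag}.pkl","rb"))
def rays(c,px):
    p=cv2.undistortPoints(np.array(px,float).reshape(-1,1,2),c["K"],c["D"]).reshape(-1,2)
    d=np.c_[p,np.ones(len(p))]@c["wfc"][:3,:3].T
    return c["wfc"][:3,3],d/np.linalg.norm(d,axis=1)[:,None]
def plane(c,px,z):
    o,d=rays(c,px); return o+d*((z-o[2])/d[:,2])[:,None]
def tri(obs):  # [(cam,pixel),...] -> point, rms miss
    A=np.zeros((3,3));b=np.zeros(3);L=[]
    for c,p in obs:
        o,d=rays(c,[p]);P=np.eye(3)-np.outer(d[0],d[0]);A+=P;b+=P@o;L.append((P,o))
    x=np.linalg.solve(A,b); return x,np.sqrt(np.mean([np.sum((P@(x-o))**2) for P,o in L]))
def blobs(c,lo,hi,amin=60,box=None):
    hsv=cv2.cvtColor(c["color"],cv2.COLOR_RGB2HSV); m=cv2.inRange(hsv,np.array(lo),np.array(hi))
    if box: k=np.zeros_like(m);k[box[1]:box[3],box[0]:box[2]]=255;m&=k
    cs,_=cv2.findContours(m,cv2.RETR_EXTERNAL,cv2.CHAIN_APPROX_NONE)
    return [q for q in sorted(cs,key=cv2.contourArea,reverse=True) if cv2.contourArea(q)>=amin]
def cen(q): m=cv2.moments(q); return np.array([m["m10"],m["m01"]])/m["m00"]
E
python3 - <<'E'
from h import *
np.set_printoptions(precision=4,suppress=True)
w=snap("wrist","w1"); s=snap("scene","s1"); d=snap("side","d1")
bl={"green":([70,90,30],[90,255,255]),"blue":([105,120,60],[115,255,255]),"orange":([5,200,120],[12,255,255]),"red":([172,140,100],[180,255,255]),"red2":([0,180,100],[4,255,255]),"bluecap":([112,100,60],[125,255,255]),"white":([0,0,185],[180,40,255])}
for n,c in(("w",w),("s",s),("d",d)):
  for k,(lo,hi) in bl.items():
    print(n,k,[(cen(q).round(1).tolist(),int(cv2.contourArea(q))) for q in blobs(c,lo,hi,25)[:6]])
E
```

```text
w green [([226.3, 432.4], 2562)]
w blue [([549.8, 279.1], 4547), ([442.0, 200.7], 162)]
w orange []
w red [([456.7, 75.2], 252), ([101.2, 299.8], 75)]
w red2 []
w bluecap [([441.3, 201.4], 245)]
w white [([388.6, 332.0], 85), ([383.4, 186.4], 79), ([424.1, 197.9], 32)]
s green [([452.4, 338.7], 8867)]
s blue [([182.6, 222.0], 3821), ([431.7, 217.0], 1566), ([221.2, 144.0], 798), ([617.0, 270.2], 328)]
s orange []
s red [([577.4, 95.6], 70)]
s red2 []
s bluecap [([221.0, 144.6], 986)]
s white [([129.5, 391.0], 41)]
d green []
d blue [([320.6, 338.0], 6387), ([92.4, 355.7], 4562), ([239.0, 214.3], 591), ([439.7, 102.7], 544), ([140.4, 133.4], 38), ([272.7, 167.0], 30)]
d orange []
d red [([248.3, 470.0], 142)]
d red2 []
d bluecap [([92.3, 355.8], 4698), ([439.5, 104.1], 804), ([166.3, 328.9], 91), ([180.7, 94.5], 41), ([141.8, 132.6], 41), ([148.8, 313.7], 38)]
d white [([504.0, 21.1], 2402), ([403.6, 14.7], 1757), ([550.6, 326.5], 108), ([331.3, 47.2], 75), ([262.4, 266.6], 65), ([278.7, 244.1], 55)]
```

```bash
python3 - <<'E'
from h import *
np.set_printoptions(precision=3,suppress=True)
w=load("w1");s=load("s1");d=load("d1")
P={"red cap":(457,75,.009),"red tip":(327,30,.006),"blue tip":(320,168,.006),"bluecap":(442,201,.009),"or tip":(333,314,.006),"dish":(249,283,.014),"timer":(118,280,.015),"amber cap":(8,100,.095),"white cap":(208,120,.106)}
for k,(u,v,z) in P.items(): print(k,plane(w,[(u,v)],z)[0])
print("orange cap s",plane(s,[(425,243)],.009)[0])
for k,c,z in(("green",s,.03),("blue",d,.024)):
    q=blobs(c,*{"green":([70,90,30],[90,255,255]),"blue":([105,120,60],[115,255,255])}[k])[0]
    print(k,plane(c,[cen(q)],z)[0], plane(c,cv2.approxPolyDP(cv2.convexHull(q),6,True).reshape(-1,2),0.0))
E
```

```text
red cap [0.741 0.103 0.009]
red tip [0.635 0.137 0.006]
blue tip [0.63  0.027 0.006]
bluecap [ 0.739 -0.002  0.009]
or tip [ 0.644 -0.115  0.006]
dish [ 0.565 -0.079  0.014]
timer [ 0.444 -0.076  0.015]
amber cap [0.429 0.082 0.095]
white cap [0.559 0.071 0.106]
orange cap s [ 0.752 -0.153  0.009]
green [ 0.498 -0.341  0.03 ] [[ 0.644 -0.227  0.   ]
 [ 0.668 -0.37  -0.   ]
 [ 0.625 -0.39   0.   ]
 [ 0.449 -0.418  0.   ]
 [ 0.424 -0.267  0.   ]]
blue [0.493 0.332 0.024] [[0.427 0.197 0.   ]
 [0.386 0.353 0.   ]
 [0.579 0.399 0.   ]
 [0.613 0.238 0.   ]]
```

Emit:
{"fn": "play_rows", "kwargs": {"increments": "0 0 0 -0.05 -0.01 -0.05 1; 0 0 0 -0.1 -0.02 -0.05 1; 0 0 0 -0.15 -0.03 -0.05 1; 0 0 0 -0.2 -0.04 -0.05 1; 0 0 0 -0.25 -0.05 -0.05 1; 0 0 0 -0.3 -0.06 -0.05 1; 0 0 0 -0.3 -0.06 -0.05 1; 0 0 0 -0.3 -0.06 -0.05 1"}}

```text
time: 1.1
ee_pos: [0.5629, -0.3048, 0.2459]
eef_rot: [0.709, 0.705, -0.001, 0.0]
ft_force: [0.5, -0.1, 0.8]
width: 0.0869
grip_force: 0.0
```

```bash
python3 - <<'E'
from h import *
w=snap("wrist","w2")
E
```

Emit:
{"fn": "play_rows", "kwargs": {"increments": "0 0 0 -0.04 -0.01 0 1; 0 0 0 -0.08 -0.02 0 1; 0 0 0 -0.11 -0.02 0 1; 0 0 0 -0.11 -0.02 0 1; 0 0 0 -0.11 -0.02 0 1"}}

```text
time: 1.65
ee_pos: [0.5459, -0.4086, 0.2458]
eef_rot: [0.707, 0.708, 0.0, -0.0]
ft_force: [0.7, 0.0, -0.6]
width: 0.0869
grip_force: 0.0
```

```bash
python3 - <<'E'
from h import *
from bench import *
w=snap("wrist","w3"); print(read_state()["ee_pos"],read_state()["time"],w["wfc"].round(3).tolist())
a=load("w2")["color"];cv2.imwrite("pics/m1.png",cv2.resize(np.hstack([a[:,:,::-1],w["color"][:,:,::-1]]),(800,300)))
E
```

```text
[ 0.54626816 -0.40783581  0.24599067] 1.7 [[1.0, 0.003, -0.0, 0.545], [0.002, -0.956, -0.292, -0.328], [-0.001, 0.292, -0.956, 0.434], [0.0, 0.0, 0.0, 1.0]]
```

View pics/m1.png

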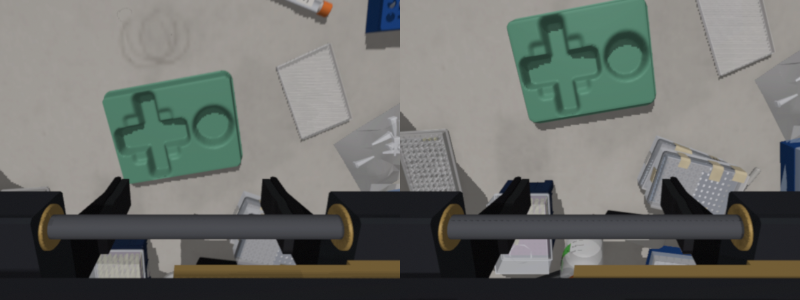

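The wrist camera (left half w2, right half w3, at half scale) shows the green tray whole: cross pocket at about (558,62) and well at (626,52) in the montage. The tray is turned a few degrees counter-clockwise.

```bash
python3 - <<'E'
from h import *
c=load("w3");hsv=cv2.cvtColor(c["color"],cv2.COLOR_RGB2HSV)
m=cv2.inRange(hsv,np.array([65,80,20]),np.array([95,255,255]))
print(np.bincount(hsv[...,2][m>0]).tolist()[30:200])
k=cv2.resize(c["color"][0:220,200:540],None,fx=2.2,fy=2.2,interpolation=cv2.INTER_NEAREST)[:,:,::-1]
cv2.imwrite("pics/g1.png",k)
E
```

```text
[0, 0, 0, 0, 0, 0, 0, 0, 0, 0, 0, 0, 0, 0, 0, 0, 0, 0, 0, 0, 0, 0, 0, 0, 0, 0, 0, 1, 84, 500, 469, 241, 182, 156, 137, 122, 102, 122, 155, 176, 166, 144, 154, 227, 266, 326, 300, 340, 266, 159, 173, 157, 158, 141, 136, 136, 128, 132, 116, 105, 124, 105, 108, 107, 111, 112, 112, 105, 135, 123, 113, 121, 150, 136, 165, 183, 181, 141, 194, 164, 210, 170, 213, 230, 260, 293, 293, 290, 284, 258, 286, 291, 343, 392, 469, 764, 2071, 3901, 3389, 2924, 1800, 1547, 1741, 1751, 1495, 439, 280, 200, 172, 156, 153, 124, 94, 86, 73, 21, 21, 21, 7, 2]
```

View pics/g1.png

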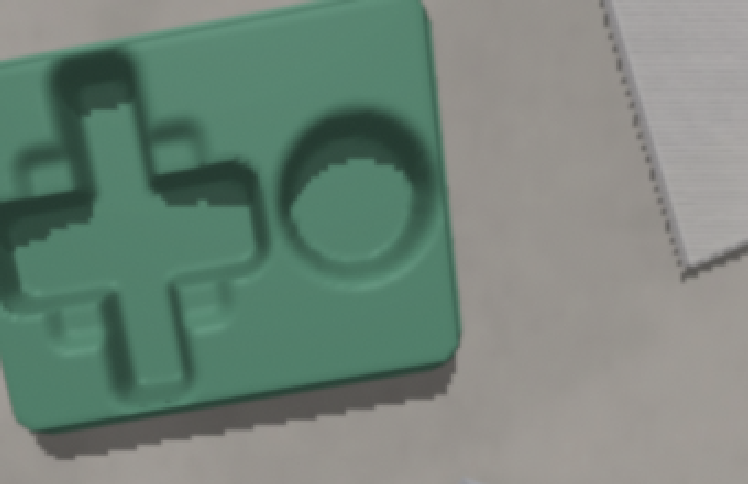

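```bash
cat >> h.py <<'E'
def tray(tag,lo,hi,z,show=True):
    c=load(tag); q=blobs(c,lo,hi,3000)[0].reshape(-1,2); P=plane(c,q,z)[:,:2]
    (x,y),(a,b),_=r=cv2.minAreaRect((P*1000).astype(np.float32))
    B=cv2.boxPoints(r); e=B[1]-B[0]; f=B[2]-B[1]
    l=e if np.hypot(*e)>np.hypot(*f) else f; l=l if l[0]>0 else -l
    print(tag,"rect centre",x,y,"size",a,b,"yaw",np.degrees(np.arctan2(l[1],l[0])))
    return q,P
E
python3 - <<'E'
from h import *
np.set_printoptions(precision=4,suppress=True)
for t in("w2","w3"): tray(t,[65,80,20],[95,255,255],.03); tray(t,[65,80,110],[95,255,255],.03)
# holes (pockets) in the top-face mask
for t in("w2","w3"):
  c=load(t);hsv=cv2.cvtColor(c["color"],cv2.COLOR_RGB2HSV)
  m=cv2.inRange(hsv,np.array([65,80,20]),np.array([95,255,255]))
  g=cv2.inRange(hsv,np.array([65,80,20]),np.array([95,255,118]))
  g=cv2.morphologyEx(g,cv2.MORPH_CLOSE,np.ones((3,3)))
  cs,_=cv2.findContours(g,cv2.RETR_LIST,cv2.CHAIN_APPROX_NONE)
  for q in cs:
    if cv2.contourArea(q)>800:
      P=plane(c,q.reshape(-1,2),.03)[:,:2]*1000; print(t,cv2.contourArea(q),"circ",cv2.minEnclosingCircle(P.astype(np.float32)),"rect",cv2.minAreaRect(P.astype(np.float32)))
E
```

```text
w2 rect centre 529.7183837890625 -321.1677551269531 size 193.94210815429688 148.4746856689453 yaw 9.773182
w2 rect centre 527.7861328125 -321.4634704589844 size 189.98477172851562 148.47308349609375 yaw 9.801458
w3 rect centre 528.840576171875 -326.5841369628906 size 192.4980926513672 145.5380859375 yaw 9.879979
w3 rect centre 527.8631591796875 -325.54296875 size 190.91270446777344 143.1796417236328 yaw 9.890715
w2 1562.0 circ ((587.9968872070312, -312.8379821777344), 24.01529312133789) rect ((589.2505493164062, -314.6854248046875), (44.740760803222656, 42.29637908935547), 46.5291633605957)
w2 4190.5 circ ((499.76995849609375, -331.59161376953125), 56.18128204345703) rect ((499.8743896484375, -331.3258056640625), (93.13525390625, 84.03691864013672), 58.40402603149414)
w2 5408.5 circ ((558.5310668945312, -274.71173095703125), 62.5844841003418) rect ((559.037353515625, -277.36505126953125), (114.18656158447266, 60.65036392211914), 9.896151542663574)
w2 20652.5 circ ((530.580322265625, -320.9925842285156), 115.11654663085938) rect ((530.0732421875, -321.5484924316406), (193.37197875976562, 147.2427520751953), 9.773179054260254)
w3 6425.0 circ ((567.6503295898438, -360.6048889160156), 68.54706573486328) rect ((567.6661987304688, -358.8055725097656), (125.33644104003906, 64.46990203857422), 10.353958129882812)
w3 1966.5 circ ((586.388916015625, -318.724609375), 24.495981216430664) rect ((587.7302856445312, -320.61920166015625), (44.744876861572266, 43.58076858520508), 55.81691360473633)
w3 5328.5 circ ((497.6739501953125, -337.61553955078125), 56.41993713378906) rect ((498.4767150878906, -337.5129089355469), (85.3912124633789, 93.04239654541016), 51.15639114379883)
w3 24254.0 circ ((530.0726928710938, -328.6720886230469), 114.33387756347656) rect ((529.608154296875, -327.00689697265625), (191.0336456298828, 144.427001953125), 9.801546096801758)
```

```bash
python3 - <<'E'
from h import *
c=load("w3"); p=plane(c,[(363.2,89.6),(255.5,102.7),(200+94/2.2,47/2.2),(200+150/2.2,405/2.2),(200+278/2.2,197/2.2),(200+440/2.2,197/2.2)],.03)*1000
print(p.round(1)); d=p[0]-p[1];print(np.hypot(*d[:2]),np.degrees(np.arctan2(d[1],d[0])),np.hypot(*(p[2]-p[3])[:2]),np.hypot(*(p[4]-p[5])[:2]))
u=np.array([np.cos(.172),np.sin(.172)]);print(p[0,:2]-62*u,p[1,:2]+34*u)
E
```

```text
[[ 589.9 -316.    30. ]
 [ 493.8 -327.3   30. ]
 [ 485.3 -261.2   30. ]
 [ 503.1 -400.9   30. ]
 [ 557.2 -316.    30. ]
 [ 622.6 -315.9   30. ]]
96.80276262914853 6.731711531413764 140.8176590922069 65.42829170415503
[ 528.83143844 -326.61336391] [ 527.27950686 -321.52991825]
```

Emit:
{"fn": "play_rows", "kwargs": {"increments": "0 0 0 0.04 0.02 0 1; 0 0 0 0.08 0.04 0 1; 0 0 0 0.12 0.06 0 1; 0 0 0 0.16 0.08 0 1; 0 0 0 0.20 0.10 0 1; 0 0 0 0.22 0.12 0 1; 0 0 0 0.22 0.12 0 1; 0 0 0 0.22 0.12 0 1"}}

```text
time: 2.5
ee_pos: [0.6654, -0.1875, 0.2462]
eef_rot: [0.706, 0.708, 0.0, -0.0]
ft_force: [-0.0, -1.4, 0.4]
width: 0.0871
grip_force: 0.0
```

```bash
python3 - <<'E'
from h import *
w=snap("wrist","w4"); print(w["wfc"][:3,3])
E
```

```text
[ 0.66482317 -0.1069646   0.43431838]
```

Emit:
{"fn": "play_rows", "kwargs": {"increments": "0 0 0 0.02 -0.04 0 1; 0 0 0 0.04 -0.08 0 1; 0 0 0 0.06 -0.12 0 1; 0 0 0 0.08 -0.16 0 1; 0 0 0 0.09 -0.18 0 1; 0 0 0 0.09 -0.18 0 1; 0 0 0 0.09 -0.18 0 1"}}

```text
time: 3.25
ee_pos: [0.4848, -0.1008, 0.2468]
eef_rot: [0.708, 0.707, 0.0, 0.001]
ft_force: [-0.3, -0.3, -1.1]
width: 0.087
grip_force: 0.0
```

```bash
python3 - <<'E'
from h import *
w=snap("wrist","w5"); print(w["wfc"][:3,3])
a=load("w4")["color"];cv2.imwrite("pics/m2.png",cv2.resize(np.hstack([a[:,:,::-1],w["color"][:,:,::-1]]),(800,300)))
E
```

```text
[ 0.4843051  -0.02007927  0.4349151 ]
```

Emit:
{"fn": "play_rows", "kwargs": {"increments": "0 0 0 0.05 0 0 1; 0 0 0 0.1 0 0 1; 0 0 0 0.15 0 0 1; 0 0 0 0.2 0 0 1; 0 0 0 0.25 0 0 1; 0 0 0 0.3 0 0 1; 0 0 0 0.3 0 0 1; 0 0 0 0.3 0 0 1"}}

```text
time: 4.1
ee_pos: [0.4855, 0.2008, 0.2454]
eef_rot: [0.707, 0.708, -0.0, -0.0]
ft_force: [-0.2, -0.9, -1.1]
width: 0.0867
grip_force: 0.0
```

```bash
python3 - <<'E'
from h import *
w=snap("wrist","w6"); print(w["wfc"][:3,3])
tray("w6",[105,100,30],[118,255,255],.024)
E
```

```text
[0.48530831 0.28140416 0.43351738]
w6 rect centre 496.4935607910156 306.4917907714844 size 196.16317749023438 148.76547241210938 yaw 14.644907
```

View pics/m2.png

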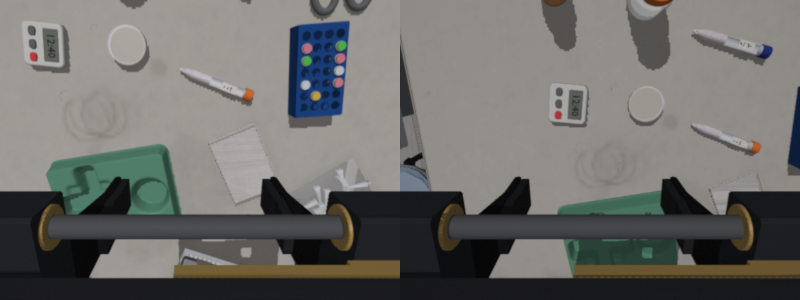

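View pics/w6.png

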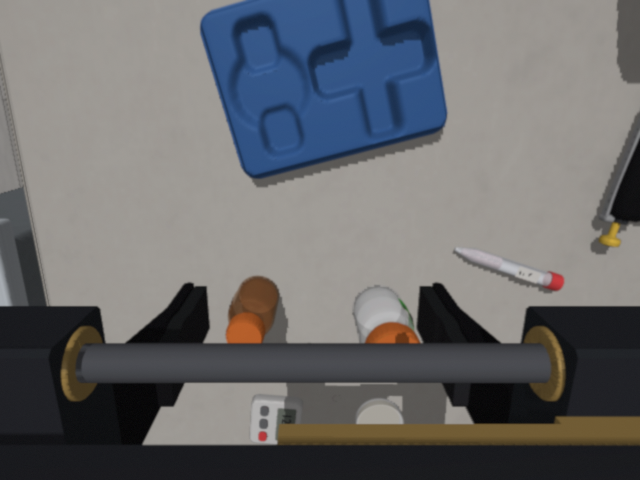

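w4 (left) shows the timer at (86,88), the dish at (254,90) and the orange tube from (360,140) to (508,195) in full-scale pixels. w5 shows the timer at (336,208), the dish at (490,208) and the orange tube from (586,248) to (722,300), minus the half offset. w6 shows the blue tray, cut at the top edge. Now I'll measure these.

```bash
python3 - <<'E'
from h import *
np.set_printoptions(precision=1,suppress=True)
def light(c,box,t):
    x0,y0,x1,y1=box; hsv=cv2.cvtColor(c["color"],cv2.COLOR_RGB2HSV)[y0:y1,x0:x1].astype(int)
    bg=np.median(c["color"][y0:y1,x0:x1].reshape(-1,3),0)
    d=c["color"][y0:y1,x0:x1].astype(int)-bg
    m=((d.sum(2)>t)|(hsv[...,1]>110)).astype(np.uint8)*255
    m=cv2.morphologyEx(m,cv2.MORPH_CLOSE,np.ones((5,5)))
    cs,_=cv2.findContours(m,cv2.RETR_EXTERNAL,cv2.CHAIN_APPROX_NONE)
    q=max(cs,key=cv2.contourArea); return q.reshape(-1,2)+[x0,y0]
J={"otube":[("w4",(340,120,525,220),.008),("w5",(570,225,640,320),.008)],"timer":[("w4",(25,30,150,150),.014),("w5",(280,150,395,265),.014)],
"dish":[("w4",(205,40,310,145),.014),("w5",(445,160,545,260),.014),("w1",(205,240,295,325),.014)],"rtube":[("w6",(440,235,585,305),.008),("w1",(312,15,480,100),.008)]}
for k,L in J.items():
  for t,b,z in L:
    c=load(t); q=light(c,b,45); P=(plane(c,q,z)[:,:2]*1000).astype(np.float32)
    r=cv2.minAreaRect(P); B=cv2.boxPoints(r); mc,_=cv2.minEnclosingCircle(P)
    e=B[1]-B[0];f=B[2]-B[1]; l=e if np.hypot(*e)>np.hypot(*f) else f
    print(k,t,"px",cv2.minAreaRect(q.astype(np.float32))[0],"rect",np.array(r[0]),np.array(r[1]),"long axis",np.degrees(np.arctan2(l[1],l[0])),"circ",np.array(mc))
# heights from two views
def bc(t,lo,hi,box): return cen(blobs(load(t),lo,hi,20,box)[0])
O=([3,150,90],[18,255,255]);Rd=([172,120,80],[180,255,255])
def T(n,obs): 
    x,e=tri([(load(t),p) for t,p in obs]); print(n,x*1000,"miss",e*1000)
T("orange cap",[("w4",bc("w4",*O,(480,170,530,215))),("w2",bc("w2",*O,(600,0,640,40)))])
T("red cap",[("w1",bc("w1",*Rd,(440,55,480,95))),("w6",bc("w6",*Rd,(535,260,575,300)))])
for t in ("w1","w6","s1","d1"):print(t,[(cen(q),int(cv2.contourArea(q)),cv2.boundingRect(q)) for q in blobs(load(t),*O,60)[:5]])
E
```

```text
otube w4 px (493.0, 154.0) rect [ 841.9 -152.4] [62.5 67.1] long axis -85.55003 circ [ 841.9 -152. ]
otube w5 px (630.5, 247.0) rect [ 816.8 -164.8] [17.5 52.6] long axis -77.47507 circ [ 819.  -164.3]
timer w4 px (67.17030334472656, 69.49169158935547) rect [440.5 -78.8] [57.9 55.2] long axis 84.77533 circ [440.8 -78.8]
timer w5 px (292.5897216796875, 174.33154296875) rect [464.8 -87.2] [48.3 12.2] long axis 71.07123 circ [460.7 -85.8]
dish w4 px (218.0, 71.0) rect [577.7 -80.1] [53.7 23.8] long axis 86.06101 circ [569.3 -79.5]
dish w5 px (506.94232177734375, 212.7115478515625) rect [ 680.8 -125.9] [11.  89.6] long axis -21.81624 circ [ 679.9 -128.1]
dish w1 px (243.00790405273438, 288.18011474609375) rect [558.7 -84.6] [40.7 53.1] long axis -35.55966 circ [562.9 -79.4]
rtube w6 px (509.20001220703125, 266.3999938964844) rect [692.8 117.2] [ 17.9 124.5] long axis -18.721382 circ [692.4 115.8]
rtube w1 px (394.77398681640625, 53.60274124145508) rect [690.8 118.6] [ 18.2 121. ] long axis -18.6465 circ [691.  119.2]Traceback (most recent call last):
  File "<stdin>", line 24, in <module>
  File "<stdin>", line 20, in bc
IndexError: list index out of range
```

```bash
cat >> h.py <<'E'
def light(c,box,t=45):
    x0,y0,x1,y1=box; I=c["color"][y0:y1,x0:x1]; hsv=cv2.cvtColor(I,cv2.COLOR_RGB2HSV)
    d=I.astype(int)-np.median(I.reshape(-1,3),0)
    m=((d.sum(2)>t)|(hsv[...,1]>110)).astype(np.uint8)*255
    m=cv2.morphologyEx(m,cv2.MORPH_CLOSE,np.ones((5,5)))
    cs,_=cv2.findContours(m,cv2.RETR_EXTERNAL,cv2.CHAIN_APPROX_NONE)
    return max(cs,key=cv2.contourArea).reshape(-1,2)+[x0,y0]
def meas(k,t,box,z,th=45):
    c=load(t); q=light(c,box,th); P=(plane(c,q,z)[:,:2]*1000).astype(np.float32)
    r=cv2.minAreaRect(P); B=cv2.boxPoints(r); e=B[1]-B[0];f=B[2]-B[1]; l=e if np.hypot(*e)>np.hypot(*f) else f
    px=np.array(cv2.minAreaRect(q.astype(np.float32))[0])
    print(k,t,"px",px.round(1),"rect",np.round(r[0],1),np.round(r[1],1),"axis",np.degrees(np.arctan2(l[1],l[0])).round(1),"circ",np.round(cv2.minEnclosingCircle(P)[0],1)); return px
E
python3 - <<'E'
from h import *
np.set_printoptions(precision=1,suppress=True)
J={"otube":[("w4",(270,95,420,175),.008),("w5",(452,185,590,250),.008)],"timer":[("w4",(20,20,115,125),.014),("w5",(225,120,318,215),.014)],
"dish":[("w4",(155,25,255,120),.014),("w5",(350,120,440,210),.014)],"rtube":[("w6",(440,235,585,305),.008),("w1",(312,15,480,100),.008)]}
def T(n,obs): 
    x,e=tri([(load(t),p) for t,p in obs]); print(n,x*1000,"miss",e*1000)
for k,L in J.items(): T(k,[(t,meas(k,t,b,z)) for t,b,z in L])
def bc(t,lo,hi,box): return cen(blobs(load(t),lo,hi,20,box)[0])
O=([3,150,90],[18,255,255]);Rd=([172,120,80],[180,255,255])
T("orange cap",[("w4",bc("w4",*O,(380,130,420,170))),("w2",bc("w2",*O,(490,0,550,40)))])
T("red cap",[("w1",bc("w1",*Rd,(440,55,480,95))),("w6",bc("w6",*Rd,(535,260,575,300)))])
for t in ("w1","w5","w6","s1","d1"):print(t,[(cen(q),int(cv2.contourArea(q)),cv2.boundingRect(q)) for q in blobs(load(t),*O,60)[:5]])
E
```

```text
otube w4 px [345.1 134.1] rect [ 696.7 -135.4] [ 18.1 120.6] axis -18.4 circ [ 697.  -134.3]
otube w5 px [521.9 217.8] rect [ 699.6 -132.9] [ 18.3 124.7] axis -21.2 circ [ 699.4 -133.5]
otube [ 696.3 -133.1   11.6] miss 1.7718793631487755
timer w4 px [67.  69.5] rect [440.4 -78.8] [58.2 55.5] axis 84.8 circ [441.  -79.1]
timer w5 px [267.  164.6] rect [440.4 -77.9] [58.3 55.2] axis 84.9 circ [440.3 -78.1]
timer [439.7 -77.9  13.1] miss 0.5531029850361353
dish w4 px [201.5  70.5] rect [563.2 -78.7] [53.4 54.1] axis -26.1 circ [562.7 -79.2]
dish w5 px [401.3 151. ] rect [570.4 -64.5] [22.3 50.8] axis -26.3 circ [566.5 -72.4]
dish [566.5 -71.4  17.7] miss 8.03903594239648
rtube w6 px [509.2 266.4] rect [692.8 117.2] [ 17.9 124.5] axis -18.7 circ [692.4 115.8]
rtube w1 px [394.8  53.6] rect [690.8 118.6] [ 18.2 121. ] axis -18.6 circ [691.  119.2]
rtube [689.6 118.8  12.4] miss 0.4565707609390406
orange cap [ 745.6 -151.2   15.4] miss 0.22337941461996455
red cap [740.2 102.   13.2] miss 0.8050957704024441
w1 [(array([207. , 119.7]), 4791, (168, 80, 79, 81)), (array([13.7, 97.2]), 1350, (0, 73, 36, 53)), (array([60.5, 98.6]), 185, (55, 83, 12, 32)), (array([ 85.9, 120.3]), 61, (74, 114, 22, 11))]
w5 [(array([569. , 236.5]), 164, (557, 227, 20, 18))]
w6 [(array([251.9, 313.7]), 1970, (226, 280, 50, 63)), (array([392.1, 334.1]), 732, (366, 323, 53, 20))]
s1 [(array([281.6, 209.3]), 385, (270, 200, 24, 20)), (array([228.6, 239. ]), 248, (220, 230, 18, 19))]
d1 [(array([321.4, 231.8]), 254, (312, 224, 20, 17)), (array([378.2, 245.6]), 118, (372, 240, 13, 13)), (array([379.4, 129.6]), 105, (373, 125, 14, 11))]
```

Emit:
{"fn": "play_rows", "kwargs": {"increments": "0 0 -0.62 -0.17 0.10 0 1; 0 0 -0.62 -0.17 0.10 0 1; 0 0 -0.62 -0.17 0.10 0 1; 0 0 -0.62 -0.17 0.10 0 1; 0 0 -0.62 -0.17 0.10 0 1; 0 0 -0.62 -0.17 0.10 0 1; 0 0 -0.62 -0.17 0.10 0 1"}}

```text
time: 4.85
ee_pos: [0.5848, 0.0297, 0.246]
eef_rot: [0.459, 0.888, 0.0, -0.0]
ft_force: [-0.0, 0.3, -0.1]
width: 0.0872
grip_force: 0.0
```

```bash
cat >> h.py <<'E'
def psi(q): y=R.from_quat(q).as_matrix()[:,1]; return np.degrees(np.arctan2(y[1],y[0]))
def go(*T):  # targets (x,y,z mm, psi deg): print turn z and shift of each, from the pose before it
    from bench import read_state
    s=read_state(); p=np.array(s["ee_pos"])*1000; a=psi(s["eef_rot"]); M=R.from_quat(s["eef_rot"]).as_matrix()
    print("now",p.round(1),"psi",a.round(2),"t",s["time"],"w",s["width"],"tilt",np.degrees(np.arccos(-M[2,2])).round(2))
    for x,y,z,b in T:
        d=(b-a+90)%180-90; r=np.radians(a); D=np.array([x,y,z])-p
        tx=np.array([-np.sin(r),np.cos(r),0]); ty=np.array([np.cos(r),np.sin(r),0])
        print(f"turn {-np.radians(d):.3f}  shift {tx@D/1000:.4f} {ty@D/1000:.4f} {-D[2]/1000:.4f}")
        p=np.array([x,y,z],float); a=a+d
E
python3 -c "
from h import *
go((697,-134.5,120,71.3),(697,-134.5,4,71.3))"
```

```text
now [584.8  29.7 246. ] psi 35.32 t 4.85 w 0.08723540125389836 tilt 0.03
turn -0.628  shift -0.1989 -0.0034 0.1260
turn -0.000  shift 0.0000 0.0000 0.1160
```

Emit:
{"fn": "play_rows", "kwargs": {"increments": "0 0 -0.628 -0.199 -0.0034 0.126 1; 0 0 -0.628 -0.199 -0.0034 0.126 1; 0 0 -0.628 -0.199 -0.0034 0.126 1; 0 0 -0.628 -0.199 -0.0034 0.126 1; 0 0 -0.628 -0.199 -0.0034 0.126 0.6; 0 0 -0.628 -0.199 -0.0034 0.126 0.6; 0 0 -0.628 -0.199 -0.0034 0.126 0.6"}}

```text
time: 5.55
ee_pos: [0.6977, -0.1326, 0.1196]
eef_rot: [0.161, 0.987, 0.001, -0.001]
ft_force: [1.2, 0.2, 0.4]
width: 0.0706
grip_force: 0.0
```

```bash
python3 - <<'E'
from h import *
go((697,-134.5,4,71.3)); c=snap("wrist","w7")
q=blobs(c,[3,150,90],[18,255,255],20); print([(cen(x),cv2.boundingRect(x)) for x in q[:3]])
cv2.imwrite("pics/w7s.png",cv2.resize(c["color"],(400,300))[:,:,::-1])
E
```

```text
now [ 697.7 -132.6  119.6] psi 71.44 t 5.55 w 0.07058775862781892 tilt 0.09
turn 0.002  shift 0.0000 -0.0020 0.1156
[(array([310.43034826, 291.58059701]), (299, 281, 24, 20))]
```

View pics/w7s.png

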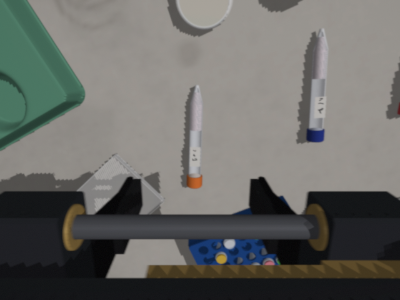

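The tube lies vertical and centred between the fingers in the view (cap at (310,292) full scale), so I'll descend and grip.

Emit:
{"fn": "play_rows", "kwargs": {"increments": "0 0 0 0 -0.002 0.05 0.5; 0 0 0 0 -0.002 0.09 0.5; 0 0 0 0 -0.002 0.116 0.5; 0 0 0 0 -0.002 0.116 0.5; 0 0 0 0 -0.002 0.116 0.5", "grip_force": 10}}

```text
time: 6.1
ee_pos: [0.6981, -0.1342, 0.0062]
eef_rot: [0.16, 0.987, 0.0, 0.001]
ft_force: [0.5, -0.0, 0.9]
width: 0.0439
grip_force: 0.0
```

Emit:
{"fn": "play_rows", "kwargs": {"increments": "0 0 0 0 0 0 0; 0 0 0 0 0 0 0; 0 0 0 0 0 0 0; 0 0 0 0 0 0 0; 0 0 0 0 0 0 0; 0 0 0 0 0 0 0"}}

```text
time: 6.7
ee_pos: [0.6973, -0.1359, 0.0042]
eef_rot: [0.161, 0.987, 0.0, 0.0]
ft_force: [0.9, 0.1, 0.4]
width: 0.0049
grip_force: 0.0
```

Emit:
{"fn": "play_rows", "kwargs": {"increments": "0 0 0 0 0 -0.04 0; 0 0 0 0 0 -0.08 0; 0 0 0 0 0 -0.116 0; 0 0 0 0 0 -0.116 0; 0 0 0 0 0 -0.116 0"}}

```text
time: 7.2
ee_pos: [0.6977, -0.1359, 0.1211]
eef_rot: [0.161, 0.987, 0.0, 0.001]
ft_force: [-0.3, 0.4, -0.2]
width: 0.0007
grip_force: 0.0
```

```bash
python3 - <<'E'
from h import *
u=np.array([np.cos(.172),np.sin(.172)]);b=np.array([528.5,-326.3])-34*u;print(b)
go((b[0],b[1],120,9.85),(b[0],b[1],45,9.85))
E
```

```text
[ 495.00168934 -332.11920808]
now [ 697.7 -135.9  121.1] psi 71.5 t 7.2 w 0.0007150128902568977 tilt 0.11
turn 1.076  shift 0.1300 -0.2504 0.0011
turn -0.000  shift 0.0000 0.0000 0.0750
```

The fingers closed fully, so the grip missed. I'll look again.

```bash
python3 - <<'E'
from h import *
c=snap("wrist","w8"); d=snap("side","d8")
a=cv2.resize(c["color"],(560,420)); b=cv2.resize(d["color"][180:280,220:340],(240,200)); I=np.zeros((420,800,3),np.uint8); I[:,:560]=a; I[:200,560:]=b
cv2.imwrite("pics/m3.png",I[:,:,::-1])
E
```

```text
(no output)
```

View pics/m3.png

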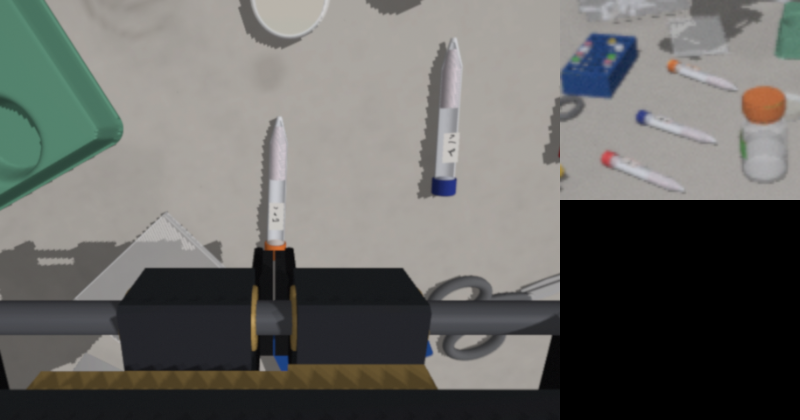

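The tube has not moved. Its cap edge shows at about (275,247) in the montage, right at the closed finger tips, which hints at a grip height problem. I'll check by projection.

```bash
python3 - <<'E'
from h import *
c=load("w8"); s=load("s1")
def proj(c,p):
    M=np.linalg.inv(c["wfc"]); r,_=cv2.Rodrigues(M[:3,:3]); return cv2.projectPoints(np.array([p],float),r,M[:3,3],c["K"],c["D"])[0].ravel()
from bench import read_state
p=np.array(read_state()["ee_pos"]);print(p,"tcp px",proj(c,p)*.875,"below",proj(c,[p[0],p[1],.008])*.875)
for n,q in(("tip",[.641,-.116,.006]),("mid",[.697,-.1345,.008]),("cap",[.7456,-.151,.01])): print(n,proj(c,q)*.875)
print("view plane tip",plane(c,[(279/.875,118/.875),(275/.875,247/.875)],.008), "cap in w7",plane(load("w7"),[(310,291)],.009))
print(load("w7")["wfc"][:3,3])
E
```

```text
[ 0.69652876 -0.13573522  0.11879554] tcp px [273.73032186 243.94676438] below [273.63952433 191.58100929]
tip [275.12119329 118.38283635]
mid [275.23763067 191.64691278]
cap [274.84151054 249.84908915]
view plane tip [[ 0.64154389 -0.11300157  0.008     ]
 [ 0.74394254 -0.15029744  0.008     ]] cap in w7 [[ 0.74817033 -0.15180241  0.009     ]]
[ 0.62083147 -0.10735857  0.30780844]
```

XY is right (the tube's middle lies directly beneath the TCP), so the miss is vertical. I'll retry lower and watch the width and force while closing.

Emit:
{"fn": "play_rows", "kwargs": {"increments": "0 0 0 0 0.001 0 0.4; 0 0 0 0 0.001 0 0.4; 0 0 0 0 0.001 0 0.4; 0 0 0 0 0.001 0.05 0.4; 0 0 0 0 0.001 0.1 0.4; 0 0 0 0 0.001 0.119 0.4; 0 0 0 0 0.001 0.119 0.4; 0 0 0 0 0.001 0.119 0.4"}}

```text
time: 8.1
ee_pos: [0.6981, -0.1349, 0.002]
eef_rot: [0.161, 0.987, 0.0, 0.0]
ft_force: [0.8, 0.3, 0.2]
width: 0.0347
grip_force: 0.0
```

Emit:
{"fn": "play_rows", "kwargs": {"increments": "0 0 0 0 0 0 0.4; 0 0 0 0 0 0 0.2; 0 0 0 0 0 0 0.2; 0 0 0 0 0 0 0.2"}}

```text
time: 8.5
ee_pos: [0.698, -0.1349, 0.002]
eef_rot: [0.161, 0.987, 0.0, 0.001]
ft_force: [-0.3, 0.9, 1.2]
width: 0.0209
grip_force: 0.0
```

```bash
python3 - <<'E'
from h import *
go((697,-134.5,4,71.3))
c=snap("wrist","w9"); d=snap("side","d9"); s=snap("scene","s9")
a=cv2.resize(c["color"],(480,360)); b=cv2.resize(d["color"][150:250,240:340],(320,320)); e=cv2.resize(s["color"][190:290,350:450],(320,280)); I=np.zeros((600,800,3),np.uint8); I[:360,:480]=a; I[:320,480:]=b; I[320:,480:]=e
cv2.imwrite("pics/m4.png",I[:,:,::-1])
E
```

```text
now [ 698.  -134.9    2. ] psi 71.5 t 8.5 w 0.020940744595603144 tilt 0.06
turn 0.004  shift 0.0010 0.0001 -0.0020
```

View pics/m4.png

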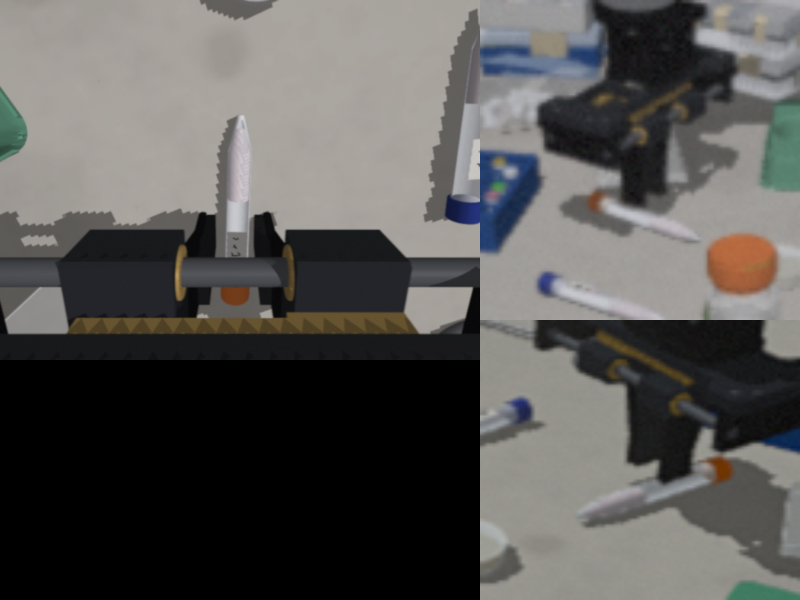

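Projection shows that the finger ends seen in both fixed views stand roughly 25 mm above the bench while the TCP reads 2 mm, so the fingers are shorter than the reported TCP. I'll feel downwards gently and watch the force.

Emit:
{"fn": "play_rows", "kwargs": {"increments": "0 0 0 0 0 0 0.4; 0 0 0 0 0 0.004 0.4; 0 0 0 0 0 0.008 0.4; 0 0 0 0 0 0.010 0.4; 0 0 0 0 0 0.010 0.4"}}

```text
time: 9.15
ee_pos: [0.6972, -0.1348, -0.0095]
eef_rot: [0.161, 0.987, 0.0, -0.0]
ft_force: [-0.4, 0.2, -0.1]
width: 0.0344
grip_force: 0.0
```

Emit:
{"fn": "play_rows", "kwargs": {"increments": "0 0 0 0 0 0.002 0.4; 0 0 0 0 0 0.004 0.4; 0 0 0 0 0 0.004 0.4"}}

```text
time: 9.45
ee_pos: [0.6974, -0.1349, -0.0132]
eef_rot: [0.161, 0.987, 0.0, -0.0]
ft_force: [0.5, 0.2, 0.1]
width: 0.0349
grip_force: 0.0
```

Emit:
{"fn": "play_rows", "kwargs": {"increments": "0 0 0 0 0 0.0015 0.4; 0 0 0 0 0 0.003 0.4; 0 0 0 0 0 0.003 0.4"}}

```text
time: 9.75
ee_pos: [0.6974, -0.1349, -0.0161]
eef_rot: [0.161, 0.987, 0.0, -0.0]
ft_force: [-0.1, -0.0, -0.1]
width: 0.0351
grip_force: 0.0
```

Emit:
{"fn": "play_rows", "kwargs": {"increments": "0 0 0 0 0 0.001 0.4; 0 0 0 0 0 0.002 0.4; 0 0 0 0 0 0.002 0.4"}}

```text
time: 10.05
ee_pos: [0.6975, -0.1348, -0.018]
eef_rot: [0.161, 0.987, 0.0, -0.0]
ft_force: [-0.1, -0.0, 0.7]
width: 0.0353
grip_force: 0.0
```

```bash
python3 - <<'E'
from h import *
go((697,-134.5,4,71.3))
s=snap("scene","s10");d=snap("side","d10")
I=np.hstack([cv2.resize(s["color"][200:270,365:435],(400,400)),cv2.resize(d["color"][170:230,260:320],(400,400))])
cv2.imwrite("pics/m5.png",I[:,:,::-1])
E
```

```text
now [ 697.5 -134.8  -18. ] psi 71.51 t 10.05 w 0.03530297493591488 tilt 0.01
turn 0.004  shift 0.0006 0.0001 -0.0220
```

View pics/m5.png

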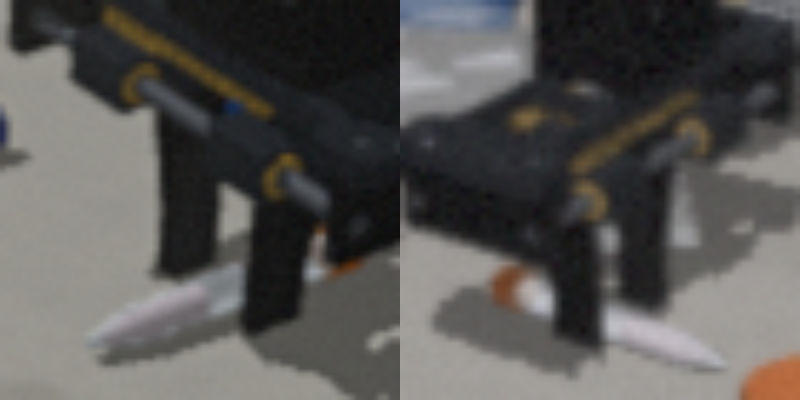

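The fingers now straddle the tube with their ends at the bench. I'll close here.

Emit:
{"fn": "play_rows", "kwargs": {"increments": "0 0 0 0 0 0 0; 0 0 0 0 0 0 0; 0 0 0 0 0 0 0; 0 0 0 0 0 0 0; 0 0 0 0 0 0 0; 0 0 0 0 0 0 0", "grip_force": 12}}

```text
time: 10.75
ee_pos: [0.6976, -0.1349, -0.0178]
eef_rot: [0.161, 0.987, 0.0, 0.0]
ft_force: [0.6, 0.1, 1.1]
width: 0.0144
grip_force: 12.0
```

Emit:
{"fn": "play_rows", "kwargs": {"increments": "0 0 0 0 0 -0.04 0; 0 0 0 0 0 -0.08 0; 0 0 0 0 0 -0.12 0; 0 0 0 0 0 -0.14 0; 0 0 0 0 0 -0.14 0"}}

```text
time: 11.25
ee_pos: [0.6996, -0.1352, 0.1266]
eef_rot: [0.161, 0.987, 0.0, 0.003]
ft_force: [0.9, 1.3, 0.5]
width: 0.014
grip_force: 12.0
```

```bash
python3 - <<'E'
from h import *
c=snap("wrist","w11")
q=blobs(c,[3,150,90],[18,255,255],20); print([(cen(x),cv2.boundingRect(x)) for x in q[:3]])
b=(495.0,-332.1)
go((b[0],b[1],100,9.85),(b[0],b[1],25,9.85),(b[0],b[1],-12,9.85))
E
```

```text
[(array([312.77626459, 415.99773022]), (293, 399, 41, 26))]
now [ 698.5 -135.   123.9] psi 71.5 t 11.3 w 0.014071138376266834 tilt 0.18
turn 1.076  shift 0.1304 -0.2515 0.0239
turn -0.000  shift 0.0000 0.0000 0.0750
turn -0.000  shift 0.0000 0.0000 0.0370
```

Emit:
{"fn": "play_rows", "kwargs": {"increments": "0 0 1.076 0.1304 -0.2515 0.024 0; 0 0 1.076 0.1304 -0.2515 0.024 0; 0 0 1.076 0.1304 -0.2515 0.024 0; 0 0 1.076 0.1304 -0.2515 0.024 0; 0 0 1.076 0.1304 -0.2515 0.024 0; 0 0 1.076 0.1304 -0.2515 0.024 0; 0 0 1.076 0.1304 -0.2515 0.024 0; 0 0 1.076 0.1304 -0.2515 0.024 0"}}

```text
time: 12.1
ee_pos: [0.4926, -0.3325, 0.0968]
eef_rot: [0.646, 0.764, -0.0, -0.001]
ft_force: [-0.8, -0.2, -0.7]
width: 0.0146
grip_force: 12.0
```

Emit:
{"fn": "play_rows", "kwargs": {"increments": "0 0 0 0 0 0.0 0; 0 0 0 0 0 0.03 0; 0 0 0 0 0 0.06 0; 0 0 0 0 0 0.075 0; 0 0 0 0 0 0.075 0; 0 0 0 0 0 0.075 0"}}

```text
time: 12.7
ee_pos: [0.4948, -0.3319, 0.0238]
eef_rot: [0.643, 0.766, 0.0, 0.0]
ft_force: [-0.2, 0.8, 0.3]
width: 0.0145
grip_force: 12.0
```

```bash
python3 - <<'E'
from h import *
c=snap("wrist","w12"); s=snap("scene","s12")
b=(495.0,-332.1)
go((b[0],b[1],-12,9.85))
I=np.hstack([cv2.resize(c["color"],(480,360)),cv2.resize(s["color"][240:400,370:512],(320,360))])
cv2.imwrite("pics/m6.png",I[:,:,::-1])
E
```

```text
now [ 495.2 -332.4   24.7] psi 9.91 t 12.8 w 0.014030516812217966 tilt 0.13
turn 0.001  shift 0.0003 -0.0002 0.0367
```

View pics/m6.png

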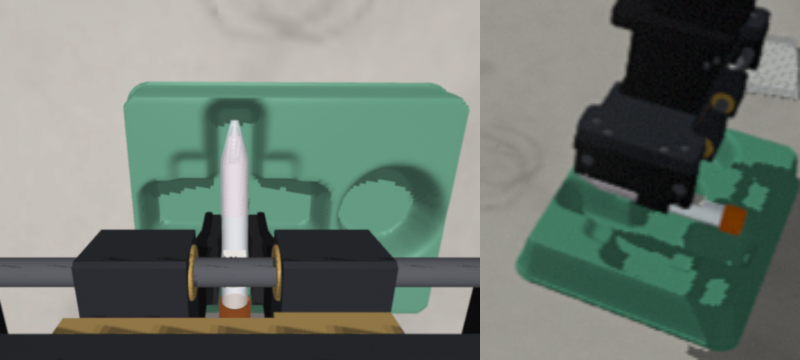

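The tube sits centred over its bed, with its tip at (235,120) and the bed end at (235,100). I'll lower it and release.

Emit:
{"fn": "play_rows", "kwargs": {"increments": "0 0 0 0 0 0.015 0; 0 0 0 0 0 0.03 0; 0 0 0 0 0 0.036 0; 0 0 0 0 0 0.036 0; 0 0 0 0 0 0.036 0"}}

```text
time: 13.3
ee_pos: [0.4938, -0.3318, -0.0135]
eef_rot: [0.644, 0.765, -0.0, -0.0]
ft_force: [0.3, 0.3, -1.1]
width: 0.0147
grip_force: 12.0
```

Emit:
{"fn": "play_rows", "kwargs": {"increments": "0 0 0 0 0 0 0.35; 0 0 0 0 0 0 0.35; 0 0 0 0 0 0 0.35; 0 0 0 0 0 0 0.35; 0 0 0 0 0 -0.04 0.35; 0 0 0 0 0 -0.09 0.35; 0 0 0 0 0 -0.12 0.35; 0 0 0 0 0 -0.12 0.35"}}

```text
time: 14.1
ee_pos: [0.4967, -0.3336, 0.1125]
eef_rot: [0.644, 0.765, 0.001, 0.004]
ft_force: [0.4, 1.1, -0.4]
width: 0.0301
grip_force: 0.0
```

```bash
python3 - <<'E'
from h import *
c=snap("wrist","w13"); go((440.4,-78.5,120,84.8),(440.4,-78.5,120,-5.2))
q=blobs(c,[3,150,90],[18,255,255],20); print([(cen(x),cv2.boundingRect(x)) for x in q[:3]])
E
```

```text
now [ 495.4 -332.8  109.6] psi 9.85 t 14.15 w 0.030391474663238636 tilt 0.27
turn -1.308  shift 0.2600 -0.0107 -0.0104
turn -1.571  shift 0.0000 0.0000 -0.0000
[(array([308.01781834, 293.4997827 ]), (296, 282, 25, 22))]
```

```bash
python3 - <<'E'
from h import *
go((440.4,-78.5,100,-5.2),(440.4,-78.5,-16,-5.2))
d=snap("scene","s13")
I=np.hstack([cv2.resize(load("w13")["color"],(480,360)),cv2.resize(d["color"][240:400,370:512],(320,360))])
cv2.imwrite("pics/m7.png",I[:,:,::-1])
E
```

```text
now [ 495.4 -332.8  109.6] psi 9.85 t 14.15 w 0.030391474663238636 tilt 0.27
turn 0.263  shift 0.2600 -0.0107 0.0096
turn -0.000  shift 0.0000 0.0000 0.1160
```

View pics/m7.png

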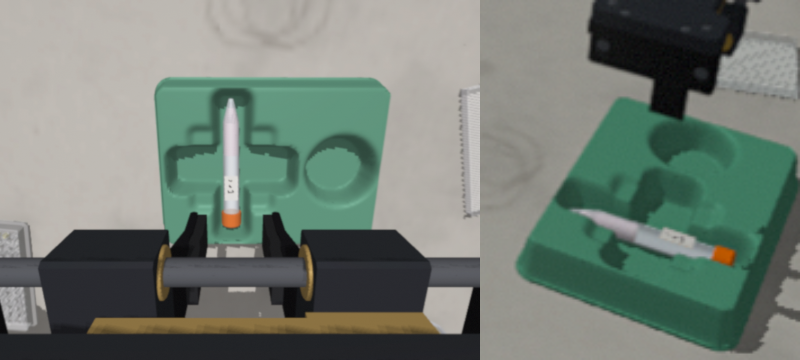

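The tube lies along the bed; I'll check its depth by triangulation while moving on to the timer.

```bash
python3 - <<'E'
from h import *
s=load("s13");w=load("w13")
O=([3,150,90],[18,255,255])
q=[x for x in blobs(s,*O,10) if cen(x)[1]>240]; print([(cen(x),cv2.contourArea(x)) for x in q])
print(tri([(s,cen(q[0])),(w,(308.0,293.5))]))
print(plane(w,[(308,293.5)],.0145), plane(s,[cen(q[0])],.0145),plane(w,[(308,293.5)],.039), plane(s,[cen(q[0])],.039))
E
```

```text
[(array([477.91582492, 353.21885522]), 49.5)]
(array([ 0.50233014, -0.3829087 ,  0.02074462]), np.float64(0.0007942034741807591))
[[ 0.50231715 -0.3850699   0.0145    ]] [[ 0.5098846  -0.38131833  0.0145    ]] [[ 0.50050124 -0.37377734  0.039     ]] [[ 0.48330349 -0.38943774  0.039     ]]
```

Emit:
{"fn": "play_rows", "kwargs": {"increments": "0 0 0.263 0.26 -0.0107 0.0096 1; 0 0 0.263 0.26 -0.0107 0.0096 1; 0 0 0.263 0.26 -0.0107 0.0096 1; 0 0 0.263 0.26 -0.0107 0.0096 1; 0 0 0.263 0.26 -0.0107 0.0096 1; 0 0 0.263 0.26 -0.0107 0.0096 1; 0 0 0.263 0.26 -0.0107 0.0096 1; 0 0 0.263 0.26 -0.0107 0.0096 1"}}

```text
time: 15.0
ee_pos: [0.4388, -0.0788, 0.0969]
eef_rot: [0.739, 0.674, -0.0, -0.0]
ft_force: [-0.3, 0.4, -0.2]
width: 0.0841
grip_force: 0.0
```

```bash
python3 - <<'E'
from h import *
go((440.4,-78.5,60,-5.2),(440.4,-78.5,-16,-5.2))
E
```

```text
now [438.8 -78.8  96.9] psi -5.26 t 15.0 w 0.08412299779512908 tilt 0.06
turn -0.001  shift 0.0004 0.0016 0.0369
turn -0.000  shift 0.0000 0.0000 0.0760
```

Emit:
{"fn": "play_rows", "kwargs": {"increments": "0 0 0 0.0004 0.0016 0.05 1; 0 0 0 0.0004 0.0016 0.09 1; 0 0 0 0.0004 0.0016 0.105 1; 0 0 0 0.0004 0.0016 0.113 1; 0 0 0 0.0004 0.0016 0.113 1", "grip_force": 20}}

```text
time: 15.5
ee_pos: [0.4402, -0.0786, -0.0163]
eef_rot: [0.739, 0.673, -0.001, -0.001]
ft_force: [-0.2, -1.4, 0.0]
width: 0.0867
grip_force: 0.0
```

Emit:
{"fn": "play_rows", "kwargs": {"increments": "0 0 0 0 0 0 0.6; 0 0 0 0 0 0 0.5; 0 0 0 0 0 0 0.5; 0 0 0 0 0 0 0.5; 0 0 0 0 0 0 0.5; 0 0 0 0 0 0 0.5"}}

```text
time: 16.1
ee_pos: [0.4411, -0.0775, -0.015]
eef_rot: [0.739, 0.674, 0.0, 0.0]
ft_force: [-1.3, -0.5, 5.4]
width: 0.0593
grip_force: 20.0
```

Emit:
{"fn": "play_rows", "kwargs": {"increments": "0 0 0 0 0 -0.03 0.5; 0 0 0 0 0 -0.07 0.5; 0 0 0 0 0 -0.1 0.5; 0 0 0 0 0 -0.1 0.5"}}

```text
time: 16.5
ee_pos: [0.4433, -0.0776, 0.0884]
eef_rot: [0.739, 0.674, 0.002, 0.002]
ft_force: [-0.2, -0.4, -0.4]
width: 0.0594
grip_force: 20.0
```

```bash
python3 - <<'E'
from h import *
b=(495.0,-332.1)
go((*b,84,9.85),(*b,25,9.85))
E
```

```text
now [443.3 -77.6  88.4] psi -5.21 t 16.5 w 0.05939688754428287 tilt 0.38
turn -0.263  shift -0.2487 0.0746 0.0044
turn -0.000  shift 0.0000 0.0000 0.0590
```

Emit:
{"fn": "play_rows", "kwargs": {"increments": "0 0 -0.263 -0.2487 0.0746 0.004 0.5; 0 0 -0.263 -0.2487 0.0746 0.004 0.5; 0 0 -0.263 -0.2487 0.0746 0.004 0.5; 0 0 -0.263 -0.2487 0.0746 0.004 0.5; 0 0 -0.263 -0.2487 0.0746 0.004 0.5; 0 0 -0.263 -0.2487 0.0746 0.004 0.5; 0 0 -0.263 -0.2487 0.0746 0.004 0.5; 0 0 -0.263 -0.2487 0.0746 0.004 0.5"}}

```text
time: 17.3
ee_pos: [0.4918, -0.3311, 0.0793]
eef_rot: [0.644, 0.765, -0.0, -0.001]
ft_force: [-0.1, 1.1, 0.4]
width: 0.0594
grip_force: 20.0
```

Emit:
{"fn": "play_rows", "kwargs": {"increments": "0 0 0 0 0 0 0.5; 0 0 0 0 0 0.03 0.5; 0 0 0 0 0 0.05 0.5; 0 0 0 0 0 0.059 0.5; 0 0 0 0 0 0.059 0.5; 0 0 0 0 0 0.059 0.5"}}

```text
time: 17.9
ee_pos: [0.493, -0.3317, 0.0225]
eef_rot: [0.644, 0.765, 0.0, 0.0]
ft_force: [0.1, -0.1, -0.6]
width: 0.0595
grip_force: 20.0
```

```bash
python3 - <<'E'
from h import *
b=(495.0,-332.1)
go((*b,8.5,9.85))
c=snap("wrist","w14"); s=snap("scene","s14")
I=np.hstack([cv2.resize(c["color"],(480,360)),cv2.resize(s["color"][240:400,370:512],(320,360))])
cv2.imwrite("pics/m8.png",I[:,:,::-1])
E
```

```text
now [ 493.  -331.7   22.5] psi 9.89 t 17.9 w 0.05953119192138359 tilt 0.06
turn 0.001  shift -0.0008 0.0019 0.0140
```

View pics/m8.png

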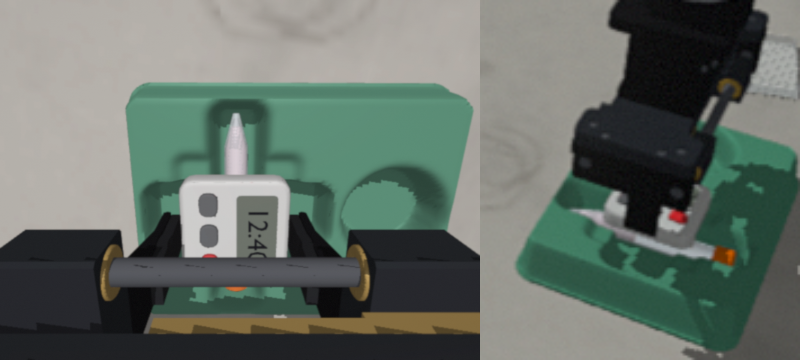

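The timer is square over its seat. I'll lower and release, opening only to about 67 mm.

Emit:
{"fn": "play_rows", "kwargs": {"increments": "0 0 0 0 0.0015 0.005 0.5; 0 0 0 0 0.0015 0.01 0.5; 0 0 0 0 0.0015 0.0145 0.5; 0 0 0 0 0.0015 0.0145 0.5; 0 0 0 0 0.0015 0.0145 0.5"}}

```text
time: 18.5
ee_pos: [0.4942, -0.3319, 0.0077]
eef_rot: [0.644, 0.765, 0.0, 0.0]
ft_force: [-2.5, 1.1, 8.4]
width: 0.0597
grip_force: 20.0
```

Emit:
{"fn": "play_rows", "kwargs": {"increments": "0 0 0 0 0 0 0.76; 0 0 0 0 0 0 0.76; 0 0 0 0 0 0 0.76; 0 0 0 0 0 -0.02 0.76; 0 0 0 0 0 -0.07 0.76; 0 0 0 0 0 -0.12 0.8; 0 0 0 0 0 -0.16 0.8; 0 0 0 0 0 -0.16 0.8"}}

```text
time: 19.3
ee_pos: [0.4965, -0.3334, 0.1734]
eef_rot: [0.644, 0.765, 0.001, 0.005]
ft_force: [-0.3, -0.7, -0.1]
width: 0.0696
grip_force: 0.0
```

```bash
python3 - <<'E'
from h import *
c=snap("wrist","w15"); s=snap("scene","s15"); go((563,-79,100,0))
I=np.hstack([cv2.resize(c["color"],(480,360)),cv2.resize(s["color"][240:400,370:512],(320,360))])
cv2.imwrite("pics/m9.png",I[:,:,::-1])
E
```

```text
now [ 494.3 -331.8  167.7] psi 9.86 t 19.4 w 0.06927237559905233 tilt 0.1
turn 0.172  shift 0.2373 0.1110 0.0677
```

View pics/m9.png

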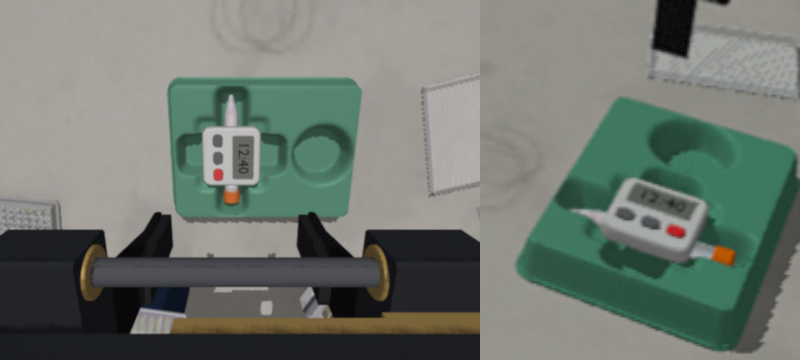

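The timer sits square in its seat, at (231,155) in the left half. I have used up my picture views, so I'll work by numbers from here.

```bash
python3 - <<'E'
from h import *
w=load("w15");s=load("s15")
W=([0,0,150],[180,60,255])
def q(c,box): return max(blobs(c,*W,30,box),key=cv2.contourArea)
a=q(w,(250,155,365,262)); P=(plane(w,a.reshape(-1,2),.038)[:,:2]*1000).astype(np.float32)
print(cv2.minAreaRect(P))
Rd=([170,120,80],[180,255,255])
r1=[cen(x) for x in blobs(w,*Rd,10,(250,200,340,250))];r2=[cen(x) for x in blobs(s,*Rd,5,(430,300,500,370))]
print(r1,r2,tri([(w,r1[0]),(s,r2[0])]))
# compare bias: red button of timer before
w0=load("w5"); s0=load("s1")
r1=[cen(x) for x in blobs(w0,*Rd,10,(225,120,318,215))];r2=[cen(x) for x in blobs(s0,*Rd,5,(280,285,330,320))]
print(r1,r2,tri([(w0,r1[0]),(s0,r2[0])]))
# amber cap
O=([3,150,90],[18,255,255])
d=load("d1"); print("amber cap scene/side",tri([(s0,(228.6,239)),(d,(378.2,245.6))]),"white cap",tri([(s0,(281.6,209.3)),(d,(321.4,231.8))]))
E
```

```text
((492.84393310546875, -330.1668701171875), (58.0186882019043, 78.95641326904297), 9.896904945373535)
[array([290.82148499, 232.07109005])] [array([456.61904762, 342.0952381 ])] (array([ 0.48350794, -0.3528181 ,  0.0400547 ]), np.float64(0.0010353959544668152))Traceback (most recent call last):
  File "<stdin>", line 13, in <module>
IndexError: list index out of range
```

Emit:
{"fn": "play_rows", "kwargs": {"increments": "0 0 0.172 0.16 0 0 1; 0 0 0.172 0.16 0 0 1; 0 0 0.172 0.16 0 0 1; 0 0 0.172 0.16 0 0 1; 0 0 0.172 0.16 0 0 1; 0 0 0.172 0.16 0 0 1; 0 0 0.172 0.16 0 0 1"}}

```text
time: 20.1
ee_pos: [0.4662, -0.1756, 0.1664]
eef_rot: [0.708, 0.706, -0.0, -0.0]
ft_force: [0.2, -0.7, -0.3]
width: 0.0873
grip_force: 0.0
```

Emit:
{"fn": "play_rows", "kwargs": {"increments": "0 0 0 0.2 -0.03 -0.04 1; 0 0 0 0.2 -0.03 -0.04 1; 0 0 0 0.2 -0.03 -0.04 1; 0 0 0 0.2 -0.03 -0.04 1; 0 0 0 0.2 -0.03 -0.04 1; 0 0 0 0.2 -0.03 -0.04 1"}}

```text
time: 20.7
ee_pos: [0.4369, 0.0262, 0.2072]
eef_rot: [0.707, 0.708, 0.0, 0.0]
ft_force: [-0.6, -0.6, -1.0]
width: 0.087
grip_force: 0.0
```

```bash
python3 - <<'E'
from h import *
w=snap("wrist","w16");go()
O=([3,150,90],[18,255,255])
qs=blobs(w,*O,60)
for q in qs[:4]:
  print(cen(q),cv2.contourArea(q),cv2.boundingRect(q),np.array(cv2.minAreaRect(q)[0]))
# brighter cap-only mask
for vlo in(150,170,190):
  for q in blobs(w,[3,150,vlo],[18,255,255],150)[:3]: print(vlo,cen(q),cv2.contourArea(q),cv2.boundingRect(q),plane(w,[cen(q)],.095))
E
```

```text
now [436.9  24.8 206.8] psi -0.06 t 20.75 w 0.08736879750525915 tilt 0.02
[488.0629084  159.37219193] 4310.5 (449, 124, 78, 73) [488.75006104 158.75001526]
[296.15068281 137.41464929] 2148.0 (270, 110, 53, 55) [296.75003052 136.75001526]
150 [492.01260972 160.28026556] 3740.5 (458, 125, 69, 72) [[0.56045154 0.0694811  0.095     ]]
150 [293.54775828 139.57145788] 1624.5 (271, 116, 46, 48) [[0.42325157 0.08318759 0.095     ]]
170 [490.6433305  161.59682809] 2942.5 (459, 127, 64, 68) [[0.55961722 0.06857402 0.095     ]]
170 [293.96404631 137.92291286] 1094.0 (274, 118, 41, 42) [[0.42354719 0.08428916 0.095     ]]
```

```bash
python3 - <<'E'
from h import *
s0=load("s1");d=load("d1");w=load("w16")
print(tri([(s0,(228.6,239)),(d,(378.2,245.6)),(w,(294,139))]),tri([(s0,(228.6,239)),(w,(294,139))]))
go((423.3,83,115,0),(423.3,83,59,0))
E
```

```text
(array([0.42432536, 0.08252135, 0.08543704]), np.float64(0.0010416917544059019)) (array([0.42359908, 0.08242805, 0.08528451]), np.float64(0.0005952197781349881))
now [436.9  24.8 206.8] psi -0.06 t 20.75 w 0.08736879750525915 tilt 0.02
turn -0.001  shift 0.0582 -0.0136 0.0918
turn -0.000  shift 0.0000 0.0000 0.0560
```

Emit:
{"fn": "play_rows", "kwargs": {"increments": "0 0 0 0.058 -0.013 0.02 1; 0 0 0 0.058 -0.013 0.05 1; 0 0 0 0.058 -0.013 0.0918 1; 0 0 0 0.058 -0.013 0.0918 1; 0 0 0 0.058 -0.013 0.0918 1"}}

```text
time: 21.25
ee_pos: [0.4237, 0.0823, 0.1156]
eef_rot: [0.708, 0.706, -0.001, -0.0]
ft_force: [0.0, -0.0, -0.0]
width: 0.0869
grip_force: 0.0
```

```bash
python3 - <<'E'
from h import *
go((423.8,82.7,59,0)); w=snap("wrist","w17")
for q in blobs(w,[3,150,120],[18,255,255],150)[:4]: print(cen(q),cv2.contourArea(q),cv2.boundingRect(q),plane(w,[cen(q)],.095))
E
```

```text
now [423.7  82.3 115.6] psi -0.16 t 21.25 w 0.08688444572537911 tilt 0.09
turn -0.003  shift 0.0004 0.0001 0.0566
[574.4100317  275.53530362] 5363.0 (526, 239, 100, 67) [[0.55946184 0.07700614 0.095     ]]
[313.39876119 259.18384343] 3202.0 (283, 226, 62, 67) [[0.42363843 0.08613771 0.095     ]]
```

Emit:
{"fn": "play_rows", "kwargs": {"increments": "0 0 0 0.001 0 0.02 0.8; 0 0 0 0.001 0 0.04 0.8; 0 0 0 0.001 0 0.056 0.8; 0 0 0 0.001 0 0.056 0.7; 0 0 0 0.001 0 0.056 0.7", "grip_force": 25}}

```text
time: 21.8
ee_pos: [0.4248, 0.0848, 0.061]
eef_rot: [0.707, 0.707, 0.001, 0.001]
ft_force: [1.5, -0.4, 0.8]
width: 0.0635
grip_force: 0.0
```

Emit:
{"fn": "play_rows", "kwargs": {"increments": "0 0 0 0 0 0 0.5; 0 0 0 0 0 0 0.4; 0 0 0 0 0 0 0.3; 0 0 0 0 0 0 0.3; 0 0 0 0 0 0 0.3; 0 0 0 0 0 0 0.3; 0 0 0 0 0 0 0.3"}}

```text
time: 22.5
ee_pos: [0.4238, 0.0851, 0.0595]
eef_rot: [0.707, 0.707, 0.0, 0.0]
ft_force: [1.1, 0.6, 2.6]
width: 0.0323
grip_force: 25.0
```

Emit:
{"fn": "play_rows", "kwargs": {"increments": "0 0 0 0 0 -0.005 0.3; 0 0 0 0 0 -0.02 0.3; 0 0 0 0 0 -0.04 0.3; 0 0 0 0 0 -0.06 0.3; 0 0 0 0 0 -0.075 0.3; 0 0 0 0 0 -0.08 0.3; 0 0 0 0 0 -0.08 0.3; 0 0 0 0 0 -0.08 0.3"}}

```text
time: 23.3
ee_pos: [0.423, 0.0849, 0.1385]
eef_rot: [0.707, 0.707, -0.0, -0.0]
ft_force: [-0.5, 0.1, -1.2]
width: 0.0324
grip_force: 24.9
```

```bash
python3 - <<'E'
from h import *
go((506.5,-116.5,139,5),(589.6,-315.7,139,9.85))
E
```

```text
now [423.   84.9 138.5] psi 0.0 t 23.3 w 0.03242549124712193 tilt 0.06
turn -0.087  shift -0.2014 0.0835 -0.0005
turn -0.085  shift -0.2057 0.0654 -0.0000
```

Emit:
{"fn": "play_rows", "kwargs": {"increments": "0 0 -0.01 -0.008 0.003 0 0.3; 0 0 -0.025 -0.03 0.012 0 0.3; 0 0 -0.04 -0.06 0.025 0 0.3; 0 0 -0.055 -0.09 0.037 0 0.3; 0 0 -0.07 -0.12 0.05 0 0.3; 0 0 -0.08 -0.15 0.062 0 0.3; 0 0 -0.087 -0.18 0.075 0 0.3; 0 0 -0.087 -0.21 0.087 0 0.3"}}

```text
time: 24.1
ee_pos: [0.5104, -0.1271, 0.1384]
eef_rot: [0.676, 0.737, -0.0, -0.0]
ft_force: [0.7, 1.1, -0.9]
width: 0.0327
grip_force: 24.9
```

```bash
python3 - <<'E'
from h import *
go((589.6,-314.7,139,9.85))
E
```

```text
now [ 510.4 -127.1  138.4] psi 5.0 t 24.1 w 0.03272727231519664 tilt 0.07
turn -0.085  shift -0.1938 0.0625 -0.0006
```

Emit:
{"fn": "play_rows", "kwargs": {"increments": "0 0 -0.02 -0.03 0.01 0 0.3; 0 0 -0.04 -0.06 0.02 0 0.3; 0 0 -0.06 -0.09 0.03 0 0.3; 0 0 -0.08 -0.12 0.04 0 0.3; 0 0 -0.085 -0.15 0.049 0 0.3; 0 0 -0.085 -0.175 0.057 0 0.3; 0 0 -0.085 -0.19 0.0615 0 0.3; 0 0 -0.085 -0.194 0.0625 0 0.3"}}

```text
time: 24.9
ee_pos: [0.5886, -0.3154, 0.1377]
eef_rot: [0.645, 0.765, -0.001, -0.001]
ft_force: [-2.3, 0.0, -1.3]
width: 0.0323
grip_force: 24.9
```

Emit:
{"fn": "play_rows", "kwargs": {"increments": "0 0 0 0 0 0 0.3; 0 0 0 0 0 0 0.3; 0 0 0 0 0 0.01 0.3; 0 0 0 0 0 0.02 0.3; 0 0 0 0 0 0.025 0.3; 0 0 0 0 0 0.025 0.3; 0 0 0 0 0 0.025 0.3"}}

```text
time: 25.6
ee_pos: [0.5896, -0.3127, 0.1142]
eef_rot: [0.644, 0.765, -0.0, -0.0]
ft_force: [-0.7, 0.4, -0.7]
width: 0.0318
grip_force: 24.9
```

```bash
python3 - <<'E'
from h import *
go((589.6,-314.7,66,9.85)); s=snap("scene","s18"); w=snap("wrist","w18"); d=snap("side","d18")
for t in("s18","d18","w18"):
  for q in blobs(load(t),[3,150,60],[18,255,255],40)[:6]: print(t,cen(q).round(1),cv2.contourArea(q),cv2.boundingRect(q))
E
```

```text
now [ 589.6 -312.7  114.2] psi 9.86 t 25.6 w 0.03178245672987636 tilt 0.01
turn 0.000  shift -0.0020 -0.0003 0.0482
s18 [281.6 209.4] 384.0 (270, 200, 24, 20)
s18 [466.6 290.2] 155.0 (455, 283, 25, 13)
s18 [477.7 252.4] 134.0 (464, 241, 21, 21)
s18 [477.9 353.2] 49.5 (473, 349, 10, 9)
d18 [321.1 231.8] 247.0 (312, 224, 20, 17)
d18 [380.6 130. ] 87.5 (374, 125, 13, 11)
d18 [342.4 156. ] 66.5 (338, 152, 10, 10)
d18 [ 50.2 227.9] 43.0 (46, 224, 9, 9)
w18 [314.3 298.5] 6542.5 (272, 247, 83, 96)
w18 [179.4 298.3] 352.5 (166, 287, 27, 20)
```

```bash
python3 - <<'E'
from h import *
def proj(c,p):
    M=np.linalg.inv(c["wfc"]); r,_=cv2.Rodrigues(M[:3,:3]); return cv2.projectPoints(np.array(p,float),r,M[:3,3],c["K"],c["D"])[0].reshape(-1,2)
th=np.linspace(0,2*np.pi,60)
for dy in(0,-.002):
  B=np.array([.5896,-.3127+dy,.0547])
  for t in("s18","d18","w18"):
    c=load(t)
    f=lambda r,z:proj(c,np.c_[B[0]+r*np.cos(th),B[1]+r*np.sin(th),0*th+B[2]+z])
    A=np.vstack([f(.0235,0),f(.0235,.02)]); K=np.vstack([f(.017,.08),f(.017,.095)])
    print(dy,t,"foot box",A.min(0).round(),A.max(0).round(),"cap box",K.min(0).round(),K.max(0).round())
E
```

```text
0 s18 foot box [450. 274.] [480. 301.] cap box [461. 239.] [484. 258.]
0 d18 foot box [334. 174.] [350. 186.] cap box [337. 151.] [349. 160.]
0 w18 foot box [271. 205.] [355. 292.] cap box [270. 263.] [356. 355.]
-0.002 s18 foot box [451. 275.] [481. 301.] cap box [462. 240.] [485. 259.]
-0.002 d18 foot box [335. 173.] [350. 185.] cap box [337. 151.] [349. 160.]
-0.002 w18 foot box [271. 208.] [354. 295.] cap box [270. 267.] [355. 359.]
```

Emit:
{"fn": "play_rows", "kwargs": {"increments": "0 0 0 -0.0005 0 0.01 0.3; 0 0 0 -0.0005 0 0.02 0.3; 0 0 0 -0.0005 0 0.03 0.3; 0 0 0 -0.0005 0 0.035 0.3; 0 0 0 -0.0005 0 0.035 0.3"}}

```text
time: 26.25
ee_pos: [0.589, -0.3129, 0.0778]
eef_rot: [0.644, 0.765, -0.0, -0.001]
ft_force: [-1.2, 0.2, -0.7]
width: 0.0324
grip_force: 24.9
```

Emit:
{"fn": "play_rows", "kwargs": {"increments": "0 0 0 0 0 0.005 0.3; 0 0 0 0 0 0.01 0.3; 0 0 0 0 0 0.013 0.3; 0 0 0 0 0 0.013 0.3; 0 0 0 0 0 0.013 0.3"}}

```text
time: 26.75
ee_pos: [0.5898, -0.3133, 0.0663]
eef_rot: [0.644, 0.765, 0.0, 0.0]
ft_force: [0.3, -0.2, -0.7]
width: 0.0325
grip_force: 24.9
```

Inside the well without contact. I'll lower the last bit by feel.

Emit:
{"fn": "play_rows", "kwargs": {"increments": "0 0 0 0 0 0.001 0.3; 0 0 0 0 0 0.002 0.3; 0 0 0 0 0 0.002 0.3"}}

```text
time: 27.05
ee_pos: [0.59, -0.3135, 0.0646]
eef_rot: [0.644, 0.765, 0.0, 0.0]
ft_force: [0.7, 0.3, 1.4]
width: 0.0325
grip_force: 24.9
```

Emit:
{"fn": "play_rows", "kwargs": {"increments": "0 0 0 0 0 0.001 0.3; 0 0 0 0 0 0.001 0.3; 0 0 0 0 0 0.001 0.45; 0 0 0 0 0 0.001 0.55; 0 0 0 0 0 0.001 0.6; 0 0 0 0 0 0.001 0.6; 0 0 0 0 0 0.001 0.6"}}

```text
time: 27.75
ee_pos: [0.5896, -0.3132, 0.0631]
eef_rot: [0.644, 0.765, 0.0, -0.0]
ft_force: [0.1, -0.0, -0.7]
width: 0.0511
grip_force: 0.0
```

Emit:
{"fn": "play_rows", "kwargs": {"increments": "0 0 0 0 0 -0.02 0.6; 0 0 0 0 0 -0.04 0.6; 0 0 0 0 0 -0.08 0.6; 0 0 0 0 0 -0.12 0.8; 0 0 0 0 0 -0.16 0.8; 0 0 0 0 0 -0.16 0.8"}}

```text
time: 28.35
ee_pos: [0.592, -0.3145, 0.2301]
eef_rot: [0.644, 0.765, 0.001, 0.005]
ft_force: [0.8, -0.2, 0.7]
width: 0.0665
grip_force: 0.0
```

```bash
python3 - <<'E'
from h import *
s=snap("scene","s19"); d=snap("side","d19");w=snap("wrist","w19")
P={}
for t in("s19","d19","w19"):
  for q in blobs(load(t),[3,150,100],[18,255,255],40)[:6]: print(t,cen(q).round(1),cv2.contourArea(q),cv2.boundingRect(q))
go((563,-79,100,0),(563,-79,100,97))
E
```

```text
s19 [281.3 209.3] 373.5 (270, 200, 24, 20)
s19 [469.2 275. ] 311.5 (459, 265, 22, 21)
s19 [477.8 353.1] 47.5 (473, 349, 10, 9)
d19 [321.2 231.8] 248.0 (312, 224, 20, 17)
d19 [379.6 129.5] 89.5 (373, 125, 14, 10)
d19 [341.9 171.5] 58.5 (338, 167, 9, 10)
w19 [312.5 208.8] 2073.5 (290, 179, 45, 59)
w19 [211.5 248.6] 208.5 (202, 241, 20, 15)
now [ 589.5 -313.2  222.6] psi 9.86 t 28.5 w 0.06911618297404278 tilt 0.04
turn 0.172  shift 0.2353 0.0140 0.1226
turn 1.449  shift 0.0000 0.0000 -0.0000
```

Emit:
{"fn": "play_rows", "kwargs": {"increments": "0 0 0.172 0.39 0.004 0 1; 0 0 0.172 0.39 0.004 0 1; 0 0 0.172 0.39 0.004 0 1; 0 0 0.172 0.39 0.004 0 1; 0 0 0.172 0.39 0.004 0 1; 0 0 0.172 0.39 0.004 0 1; 0 0 0.172 0.39 0.004 0 1; 0 0 0.172 0.39 0.004 0 1"}}

```text
time: 29.3
ee_pos: [0.5252, 0.0746, 0.2218]
eef_rot: [0.706, 0.708, -0.001, -0.001]
ft_force: [0.4, -0.8, 0.1]
width: 0.0869
grip_force: 0.0
```

```bash
python3 - <<'E'
from h import *
print(tri([(load("s19"),(469.2,275)),(load("w19"),(312.5,205))]),tri([(load("s19"),(469.2,275)),(load("d19"),(341.9,171.5))]))
go((492,255,240,0))
E
```

```text
(array([ 0.59050549, -0.31153287,  0.08866673]), np.float64(0.004075043566267424)) (array([ 0.59173611, -0.31525227,  0.08996042]), np.float64(4.894416123225759e-05))
now [525.2  74.6 221.8] psi 0.12 t 29.3 w 0.08685031493102832 tilt 0.13
turn 0.002  shift 0.1805 -0.0328 -0.0182
```

Emit:
{"fn": "play_rows", "kwargs": {"increments": "0 0 0 0.1805 -0.033 -0.018 1; 0 0 0 0.1805 -0.033 -0.018 1; 0 0 0 0.1805 -0.033 -0.018 1; 0 0 0 0.1805 -0.033 -0.018 1; 0 0 0 0.1805 -0.033 -0.018 1; 0 0 0 0.1805 -0.033 -0.018 1; 0 0 0 0.1805 -0.033 -0.018 1"}}

```text
time: 30.0
ee_pos: [0.494, 0.2505, 0.2402]
eef_rot: [0.708, 0.706, -0.001, -0.0]
ft_force: [0.2, -0.9, 0.1]
width: 0.0872
grip_force: 0.0
```

```bash
python3 - <<'E'
from h import *
c=snap("wrist","w20"); go(); print(c["wfc"][:3,3])
for lo in(30,60,90,110): 
  q,P=tray("w20",[105,100,lo],[118,255,255],.024)
hsv=cv2.cvtColor(c["color"],cv2.COLOR_RGB2HSV)
m=cv2.inRange(hsv,np.array([105,100,30]),np.array([118,255,255]))
h=np.bincount(hsv[...,2][m>0],minlength=256); print({i:int(h[i:i+10].sum()) for i in range(30,200,10)}, cv2.boundingRect(q))
print(hsv[...,2][20:240:8,200:460:8])
E
```

```text
now [494.2 250.4 240.5] psi -0.13 t 30.05 w 0.08712084246725511 tilt 0.08
[0.49414592 0.33138695 0.42818789]
w20 rect centre 496.9691467285156 309.4931335449219 size 196.12278747558594 148.70431518554688 yaw 14.713999
w20 rect centre 496.9691467285156 309.4931335449219 size 196.12278747558594 148.70431518554688 yaw 14.713999
w20 rect centre 496.75927734375 310.29241943359375 size 196.12278747558594 147.05157470703125 yaw 14.713999
w20 rect centre 496.6949462890625 310.53729248046875 size 196.12278747558594 146.54518127441406 yaw 14.714001
{30: 0, 40: 262, 50: 94, 60: 910, 70: 895, 80: 1492, 90: 1361, 100: 1274, 110: 1717, 120: 3277, 130: 19325, 140: 5502, 150: 275, 160: 0, 170: 0, 180: 0, 190: 0} (194, 15, 241, 211)
[[165 164 163 163 162 163 163 164 164 164 164 162 161 162 162 163 163 163
  162 162 164 154 146 124 136 140 151 162 162 162 162 162 162]
 [165 163 163 163 162 162 163 164 164 164 164 162 162 163 162 164 165 161
  153 133 126 147 145 141 141 141 110 162 162 161 161 162 162]
 [164 163 163 164 163 163 164 164 164 162 162 162 163 163 155 149 125 119
   78  70  96 139 141 141 
[... 2762 characters left out ...]
5 163 165 164]
 [164 165 166 164 117 136 135 136 125 134 136 143 136 136 136 133 120  77
   87  96  95  98 150 156 165 164 165 165 165 164 164 163 163]
 [165 166 165 165 150 135 136 136 138 137 135 132 121  78  85  95  94  95
  121 166 164 164 164 164 165 165 165 165 166 164 163 164 164]
 [165 166 166 166 166 130 135 133 124  79  84  95  96  97 119 156 163 165
  165 165 166 166 165 164 165 165 165 165 166 164 164 165 164]
 [164 165 165 165 164 166  95  95  96  95 141 166 165 166 164 163 165 165
  165 166 166 167 165 165 164 164 165 165 164 164 163 163 164]
 [164 165 165 166 166 164 165 164 165 165 166 166 166 164 163 163 164 164
  164 166 165 167 166 164 164 164 165 164 163 164 164 164 163]]
```

The blue tray is now whole in view, and its outline matches the 208x158 base seen at z=0. That puts its centre at (497.1,308.2) with yaw 14.7°. Next is the red tube.

Emit:
{"fn": "play_rows", "kwargs": {"increments": "0 0 -0.624 -0.066 0.0987 0.03 1; 0 0 -0.624 -0.066 0.0987 0.03 1; 0 0 -0.624 -0.066 0.0987 0.03 1; 0 0 -0.624 -0.066 0.0987 0.03 1; 0 0 -0.624 -0.066 0.0987 0.03 1"}}

```text
time: 30.55
ee_pos: [0.593, 0.1839, 0.2103]
eef_rot: [0.456, 0.89, -0.001, -0.0]
ft_force: [-0.4, 0.2, -0.1]
width: 0.0872
grip_force: 0.0
```

```bash
python3 - <<'E'
from h import *
go((691.5,118,110,71.35))
E
```

```text
now [593.  183.9 210.3] psi 35.75 t 30.55 w 0.08720047251508144 tilt 0.08
turn -0.621  shift -0.1110 0.0414 0.1003
```

Emit:
{"fn": "play_rows", "kwargs": {"increments": "0 0 -0.621 -0.111 0.0414 0.1 0.7; 0 0 -0.621 -0.111 0.0414 0.1 0.7; 0 0 -0.621 -0.111 0.0414 0.1 0.7; 0 0 -0.621 -0.111 0.0414 0.1 0.7; 0 0 -0.621 -0.111 0.0414 0.1 0.7; 0 0 -0.621 -0.111 0.0414 0.1 0.7"}}

```text
time: 31.15
ee_pos: [0.6909, 0.1212, 0.1122]
eef_rot: [0.164, 0.986, 0.001, 0.0]
ft_force: [-0.9, 0.1, 0.0]
width: 0.0614
grip_force: 0.0
```

```bash
python3 - <<'E'
from h import *
go((691.5,118,-18,71.35)); c=snap("wrist","w21")
meas("rtube","w21",(265,110,365,285),.008)
q=blobs(c,[172,120,80],[180,255,255],30); print([(cen(x),plane(c,[cen(x)],.01)) for x in q[:3]])
E
```

```text
now [690.9 121.2 112.2] psi 71.08 t 31.15 w 0.06142033849237679 tilt 0.08
turn -0.005  shift -0.0016 -0.0028 0.1302
rtube w21 px [309.  209.5] rect [682.4 121. ] [ 11.5 102.7] axis -18.7 circ [682.4 120.7]
[(array([310.25081433, 296.15418024]), array([[0.74190408, 0.10171039, 0.01      ]]))]
```

Emit:
{"fn": "play_rows", "kwargs": {"increments": "0 0 -0.005 -0.002 -0.0028 0.05 0.5; 0 0 -0.005 -0.002 -0.0028 0.09 0.5; 0 0 -0.005 -0.002 -0.0028 0.115 0.5; 0 0 -0.005 -0.002 -0.0028 0.125 0.5; 0 0 -0.005 -0.002 -0.0028 0.13 0.5; 0 0 -0.005 -0.002 -0.0028 0.13 0.5", "grip_force": 12}}

```text
time: 31.8
ee_pos: [0.6928, 0.1176, -0.0172]
eef_rot: [0.16, 0.987, 0.0, 0.001]
ft_force: [-0.6, 0.2, -0.6]
width: 0.0436
grip_force: 0.0
```

Emit:
{"fn": "play_rows", "kwargs": {"increments": "0 0 0 0 0 0 0; 0 0 0 0 0 0 0; 0 0 0 0 0 0 0; 0 0 0 0 0 0 0; 0 0 0 0 0 0 0; 0 0 0 0 0 0 0"}}

```text
time: 32.4
ee_pos: [0.6922, 0.117, -0.0185]
eef_rot: [0.16, 0.987, 0.0, 0.0]
ft_force: [-0.3, -0.6, 1.6]
width: 0.0142
grip_force: 12.0
```

Emit:
{"fn": "play_rows", "kwargs": {"increments": "0 0 0 0 0 -0.04 0; 0 0 0 0 0 -0.08 0; 0 0 0 0 0 -0.12 0; 0 0 0 0 0 -0.13 0; 0 0 0 0 0 -0.13 0"}}

```text
time: 32.9
ee_pos: [0.6932, 0.1172, 0.1135]
eef_rot: [0.16, 0.987, 0.001, 0.002]
ft_force: [0.6, -0.1, -0.7]
width: 0.0144
grip_force: 12.0
```

```bash
python3 - <<'E'
from h import *
go((535.8,318.4,110,14.7),(535.8,318.4,25,14.7))
E
```

```text
now [693.2 117.2 113.5] psi 71.61 t 32.9 w 0.014366354822342251 tilt 0.22
turn 0.993  shift 0.2129 0.1413 0.0035
turn -0.000  shift 0.0000 0.0000 0.0850
```

Emit:
{"fn": "play_rows", "kwargs": {"increments": "0 0 0.993 0.213 0.1413 0.0035 0; 0 0 0.993 0.213 0.1413 0.0035 0; 0 0 0.993 0.213 0.1413 0.0035 0; 0 0 0.993 0.213 0.1413 0.0035 0; 0 0 0.993 0.213 0.1413 0.0035 0; 0 0 0.993 0.213 0.1413 0.0035 0; 0 0 0.993 0.213 0.1413 0.0035 0; 0 0 0.993 0.213 0.1413 0.0035 0"}}

```text
time: 33.7
ee_pos: [0.5333, 0.318, 0.1059]
eef_rot: [0.611, 0.792, -0.001, -0.0]
ft_force: [-0.5, -0.7, -0.4]
width: 0.0143
grip_force: 12.0
```

Emit:
{"fn": "play_rows", "kwargs": {"increments": "0 0 0 0 0 0.0 0; 0 0 0 0 0 0.03 0; 0 0 0 0 0 0.06 0; 0 0 0 0 0 0.08 0; 0 0 0 0 0 0.085 0; 0 0 0 0 0 0.085 0"}}

```text
time: 34.3
ee_pos: [0.5343, 0.3175, 0.022]
eef_rot: [0.61, 0.792, -0.001, -0.0]
ft_force: [0.5, -0.5, 0.1]
width: 0.014
grip_force: 12.0
```

```bash
python3 - <<'E'
from h import *
go((535.8,318.4,-13,14.7))
E
```

```text
now [534.3 317.5  22. ] psi 14.77 t 34.3 w 0.013956000847229446 tilt 0.09
turn 0.001  shift 0.0005 0.0017 0.0350
```

Emit:
{"fn": "play_rows", "kwargs": {"increments": "0 0 0 0.0005 0.0015 0.012 0; 0 0 0 0.0005 0.0015 0.022 0; 0 0 0 0.0005 0.0015 0.03 0; 0 0 0 0.0005 0.0015 0.034 0; 0 0 0 0.0005 0.0015 0.034 0"}}

```text
time: 34.8
ee_pos: [0.5354, 0.3188, -0.0119]
eef_rot: [0.611, 0.792, -0.0, -0.0]
ft_force: [-0.1, 0.6, 0.3]
width: 0.0143
grip_force: 12.0
```

Emit:
{"fn": "play_rows", "kwargs": {"increments": "0 0 0 0 0 0 0.35; 0 0 0 0 0 0 0.35; 0 0 0 0 0 0 0.35; 0 0 0 0 0 0 0.35; 0 0 0 0 0 -0.04 0.35; 0 0 0 0 0 -0.08 0.35; 0 0 0 0 0 -0.12 0.35; 0 0 0 0 0 -0.15 0.35"}}

```text
time: 35.6
ee_pos: [0.5363, 0.3195, 0.1418]
eef_rot: [0.611, 0.792, 0.001, 0.0]
ft_force: [-0.2, -0.1, -0.5]
width: 0.0301
grip_force: 0.0
```

Emit:
{"fn": "play_rows", "kwargs": {"increments": "0 0 0 0 0 -0.05 1; 0 0 0 0 0 -0.08 1; 0 0 0 0 0 -0.08 1; 0 0 0 0 0 -0.08 1"}}

```text
time: 36.0
ee_pos: [0.536, 0.3192, 0.2192]
eef_rot: [0.611, 0.792, 0.001, 0.0]
ft_force: [0.4, 0.4, -0.5]
width: 0.0546
grip_force: 0.0
```

```bash
python3 - <<'E'
from h import *
w=snap("wrist","w22"); s=snap("scene","s22"); d=snap("side","d22")
Rd=([172,120,80],[180,255,255])
for t in("w22","s22","d22"):
  print(t,[(cen(x).round(1),cv2.contourArea(x)) for x in blobs(load(t),*Rd,10)[:6]])
go((563,-79,100,-75.3),(563,-79,100,104.7))
from bench import read_state; print(read_state()["joint_positions"])
# white tube in blue tray: mask light pixels
W=([0,0,150],[180,70,255])
B=blobs(w,[100,90,30],[120,255,255],3000)[0]; m=np.zeros(w["color"].shape[:2],np.uint8); cv2.fillPoly(m,[cv2.convexHull(B)],255)
hsv=cv2.cvtColor(w["color"],cv2.COLOR_RGB2HSV); n=cv2.inRange(hsv,np.array([0,0,60]),np.array([100,255,255]))|cv2.inRange(hsv,np.array([121,0,60]),np.array([180,255,255])) | cv2.inRange(hsv,np.array([0,0,100]),np.array([180,80,255]))
n&=cv2.erode(m,np.ones((9,9))); cs,_=cv2.findContours(n,0,1); q=max(cs,key=cv2.contourArea).reshape(-1,2)
for z in(.013,.032): print(z,cv2.minAreaRect((plane(w,q,z)[:,:2]*1000).astype(np.float32)))
E
```

```text
w22 [(array([312.3, 247.9]), 220.5)]
s22 [(array([577.9,  95.8]), 83.5), (array([456.5, 342.3]), 15.5), (array([120.2, 180.4]), 12.5), (array([212.2, 211.6]), 10.0)]
d22 [(array([248.9, 469.5]), 142.0), (array([300.5, 312.2]), 19.5), (array([340.2,  83.6]), 15.0)]
now [535.2 318.6 217.1] psi 14.73 t 36.15 w 0.06665140587377394 tilt 0.14
turn -1.570  shift -0.3916 -0.0742 0.1171
turn -0.000  shift 0.0000 0.0000 -0.0000
[-0.40202606  0.33366415 -0.26889489  1.42245122  0.0882462   1.39973206
 -0.41494939]
0.013 ((534.4061279296875, 319.50439453125), (19.370336532592773, 123.48945617675781), 15.154738426208496)
0.032 ((533.4651489257812, 323.239990234375), (18.436946868896484, 117.53888702392578), 15.15492057800293)
```

Emit:
{"fn": "play_rows", "kwargs": {"increments": "0 0 -1.05 -0.26 -0.05 0.0 1; 0 0 -1.05 -0.26 -0.05 0.0 1; 0 0 -1.05 -0.26 -0.05 0.0 1; 0 0 -1.05 -0.26 -0.05 0.0 1; 0 0 -1.05 -0.26 -0.05 0.0 1; 0 0 -1.05 -0.26 -0.05 0.0 1; 0 0 -1.05 -0.26 -0.05 0.0 1; 0 0 -1.05 -0.26 -0.05 0.0 1"}}

```text
time: 36.95
ee_pos: [0.553, 0.0532, 0.2175]
eef_rot: [0.13, 0.992, -0.0, -0.001]
ft_force: [0.4, -0.2, 0.9]
width: 0.0869
grip_force: 0.0
```

```bash
python3 - <<'E'
from h import *
print(tri([(load("w22"),(312.3,247.9)),(load("s22"),(212.2,211.6)),(load("d22"),(300.5,312.2))]))
go((563,-79,100,104.7))
E
```

```text
(array([0.54871577, 0.27085388, 0.02259205]), np.float64(0.0007996480042320994))
now [553.   53.2 217.5] psi 75.06 t 36.95 w 0.08688751662597533 tilt 0.11
turn -0.517  shift -0.0437 -0.1252 0.1175
```

Emit:
{"fn": "play_rows", "kwargs": {"increments": "0 0 -0.517 -0.0437 -0.1252 0 1; 0 0 -0.517 -0.0437 -0.1252 0 1; 0 0 -0.517 -0.0437 -0.1252 0 1; 0 0 -0.517 -0.0437 -0.1252 0 1; 0 0 -0.517 -0.0437 -0.1252 0.05 1; 0 0 -0.517 -0.0437 -0.1252 0.1 1; 0 0 -0.517 -0.0437 -0.1252 0.1 1"}}

```text
time: 37.65
ee_pos: [0.5579, -0.0771, 0.1114]
eef_rot: [-0.126, 0.992, 0.002, -0.006]
ft_force: [-0.9, -0.0, -0.3]
width: 0.0873
grip_force: 0.0
```

```bash
python3 - <<'E'
from h import *
go((563,-79,-16.5,104.7)); c=snap("wrist","w23")
for vlo in(165,175): print([(cen(q),cv2.contourArea(q),cv2.boundingRect(q),plane(c,[cen(q)],.014)) for q in blobs(c,[0,0,vlo],[60,80,255],200,(200,100,440,320))[:3]])
E
```

```text
now [557.9 -77.1 111.4] psi 104.5 t 37.65 w 0.087274360027281 tilt 0.74
turn -0.003  shift -0.0045 -0.0031 0.1279
[(array([307.95460356, 236.19524488]), 4563.5, (269, 199, 79, 76), array([[ 0.56390226, -0.07837104,  0.014     ]]))]
[(array([325.36762689, 256.86556927]), 243.0, (287, 220, 60, 54), array([[ 0.57553031, -0.06273346,  0.014     ]]))]
```

Emit:
{"fn": "play_rows", "kwargs": {"increments": "0 0 0 0 0 0 1; 0 0 0 0 0 0 1; 0 0 0 0 0 0 1"}}

```text
time: 38.0
ee_pos: [0.5644, -0.0774, 0.121]
eef_rot: [-0.126, 0.992, -0.0, 0.002]
ft_force: [0.1, 0.0, 0.1]
width: 0.087
grip_force: 0.0
```

```bash
python3 - <<'E'
from h import *
go((563.3,-78.7,-16.5,104.7))
E
```

```text
now [564.4 -77.4 121. ] psi 104.51 t 38.0 w 0.0870371404755537 tilt 0.2
turn -0.003  shift 0.0014 -0.0010 0.1375
```

Emit:
{"fn": "play_rows", "kwargs": {"increments": "0 0 0 0.001 -0.001 0.05 1; 0 0 0 0.001 -0.001 0.09 1; 0 0 0 0.001 -0.001 0.12 1; 0 0 0 0.001 -0.001 0.132 1; 0 0 0 0.001 -0.001 0.134 1; 0 0 0 0.001 -0.001 0.134 1", "grip_force": 10}}

```text
time: 38.6
ee_pos: [0.5636, -0.0786, -0.0137]
eef_rot: [-0.126, 0.992, -0.0, 0.001]
ft_force: [0.1, -0.1, 1.3]
width: 0.087
grip_force: 0.0
```

Emit:
{"fn": "play_rows", "kwargs": {"increments": "0 0 0 0 0 0 0.7; 0 0 0 0 0 0 0.5; 0 0 0 0 0 0 0.5; 0 0 0 0 0 0 0.5; 0 0 0 0 0 0 0.5; 0 0 0 0 0 0 0.5"}}

```text
time: 39.2
ee_pos: [0.5625, -0.0787, -0.015]
eef_rot: [-0.126, 0.992, -0.0, 0.0]
ft_force: [-0.3, 0.1, 1.0]
width: 0.0552
grip_force: 10.0
```

Emit:
{"fn": "play_rows", "kwargs": {"increments": "0 0 0 0 0 -0.02 0.5; 0 0 0 0 0 -0.06 0.5; 0 0 0 0 0 -0.1 0.5; 0 0 0 0 0 -0.15 0.5; 0 0 0 0 0 -0.18 0.5; 0 0 0 0 0 -0.18 0.5; 0 0 0 0 0 -0.18 0.5"}}

```text
time: 39.9
ee_pos: [0.5625, -0.0786, 0.1649]
eef_rot: [-0.126, 0.992, -0.0, 0.0]
ft_force: [0.0, -0.8, -1.4]
width: 0.0552
grip_force: 10.0
```

```bash
python3 - <<'E'
from h import *
go((450,100,165,104.7),(444.9,294.5,120,104.7),(444.9,294.5,25,104.7))
E
```

```text
now [562.5 -78.6 164.9] psi 104.51 t 39.9 w 0.05516774583806231 tilt 0.05
turn -0.003  shift 0.0642 0.2011 -0.0001
turn -0.000  shift -0.0444 0.1894 0.0450
turn -0.000  shift 0.0000 0.0000 0.0950
```

Emit:
{"fn": "play_rows", "kwargs": {"increments": "0 0 0 0.0642 0.2011 0 0.5; 0 0 0 0.0642 0.2011 0 0.5; 0 0 0 0.0642 0.2011 0 0.5; 0 0 0 0.0642 0.2011 0 0.5; 0 0 0 0.0642 0.2011 0 0.5; 0 0 0 0.0642 0.2011 0 0.5; 0 0 0 0.0642 0.2011 0 0.5; 0 0 0 0.0642 0.2011 0 0.5"}}

```text
time: 40.7
ee_pos: [0.4504, 0.0983, 0.1641]
eef_rot: [-0.125, 0.992, -0.0, -0.0]
ft_force: [0.6, -0.0, -0.2]
width: 0.0554
grip_force: 10.0
```

Emit:
{"fn": "play_rows", "kwargs": {"increments": "0 0 -0.003 -0.0444 0.1894 0.045 0.5; 0 0 -0.003 -0.0444 0.1894 0.045 0.5; 0 0 -0.003 -0.0444 0.1894 0.045 0.5; 0 0 -0.003 -0.0444 0.1894 0.045 0.5; 0 0 -0.003 -0.0444 0.1894 0.045 0.5; 0 0 -0.003 -0.0444 0.1894 0.045 0.5; 0 0 -0.003 -0.0444 0.1894 0.045 0.5; 0 0 -0.003 -0.0444 0.1894 0.045 0.5"}}

```text
time: 41.5
ee_pos: [0.4464, 0.2927, 0.1199]
eef_rot: [-0.126, 0.992, -0.0, 0.0]
ft_force: [0.2, -0.8, -0.9]
width: 0.0553
grip_force: 10.0
```

```bash
python3 - <<'E'
from h import *
go((444.9,294.5,20,104.7),(444.9,294.5,2,104.7))
E
```

```text
now [446.4 292.7 119.9] psi 104.51 t 41.5 w 0.05529819334563547 tilt 0.04
turn -0.003  shift 0.0010 0.0021 0.0999
turn -0.000  shift 0.0000 0.0000 0.0180
```

Emit:
{"fn": "play_rows", "kwargs": {"increments": "0 0 -0.003 0.001 0.002 0.03 0.5; 0 0 -0.003 0.001 0.002 0.06 0.5; 0 0 -0.003 0.001 0.002 0.085 0.5; 0 0 -0.003 0.001 0.002 0.1 0.5; 0 0 -0.003 0.001 0.002 0.1 0.5; 0 0 -0.003 0.001 0.002 0.1 0.5"}}

```text
time: 42.1
ee_pos: [0.4446, 0.2962, 0.0207]
eef_rot: [-0.129, 0.992, 0.0, 0.0]
ft_force: [0.5, 0.6, 0.4]
width: 0.0553
grip_force: 10.0
```

```bash
python3 - <<'E'
from h import *
go((444.9,294.5,2,104.7)); c=snap("wrist","w24")
q=blobs(c,[0,0,120],[60,100,255],300,(200,150,440,330)); print([(cen(x),cv2.boundingRect(x)) for x in q[:3]])
for x in q[:1]: 
  P=(plane(c,x.reshape(-1,2),.049)[:,:2]*1000).astype(np.float32); print(cv2.minEnclosingCircle(P),P.min(0),P.max(0))
E
```

```text
now [444.6 296.2  20.7] psi 104.81 t 42.1 w 0.055335520444201286 tilt 0.06
turn 0.002  shift 0.0001 -0.0017 0.0187
[(array([312.56741244, 292.25634741]), (255, 247, 116, 83)), (array([319.95529175, 160.04686036]), (200, 150, 240, 22))]
((440.85211181640625, 295.1655578613281), 23.9821720123291) [416.99487 271.6382 ] [457.89365 319.03125]
```

Emit:
{"fn": "play_rows", "kwargs": {"increments": "0 0 0 0 -0.0012 0.006 0.5; 0 0 0 0 -0.0012 0.012 0.5; 0 0 0 0 -0.0012 0.017 0.5; 0 0 0 0 -0.0012 0.017 0.5; 0 0 0 0 -0.0012 0.017 0.5"}}

```text
time: 42.65
ee_pos: [0.4441, 0.295, 0.0026]
eef_rot: [-0.129, 0.992, -0.0, -0.0]
ft_force: [0.1, -0.3, -1.1]
width: 0.0551
grip_force: 10.0
```

Emit:
{"fn": "play_rows", "kwargs": {"increments": "0 0 0 0 0 0.001 0.5; 0 0 0 0 0 0.002 0.5; 0 0 0 0 0 0.002 0.5"}}

```text
time: 42.95
ee_pos: [0.4444, 0.2952, 0.0015]
eef_rot: [-0.129, 0.992, -0.0, 0.0]
ft_force: [-2.9, -1.8, 8.3]
width: 0.0552
grip_force: 10.0
```

Emit:
{"fn": "play_rows", "kwargs": {"increments": "0 0 0 0 0 0 0.76; 0 0 0 0 0 0 0.76; 0 0 0 0 0 0 0.76; 0 0 0 0 0 0 0.76; 0 0 0 0 0 -0.03 0.76; 0 0 0 0 0 -0.08 0.76; 0 0 0 0 0 -0.13 0.76; 0 0 0 0 0 -0.17 0.76"}}

```text
time: 43.75
ee_pos: [0.4443, 0.2954, 0.1737]
eef_rot: [-0.129, 0.992, 0.0, 0.001]
ft_force: [1.9, 0.4, -0.3]
width: 0.0662
grip_force: 0.0
```

Emit:
{"fn": "play_rows", "kwargs": {"increments": "0 0 0 -0.1 0 -0.05 0.76; 0 0 0 -0.1 0 -0.05 0.76; 0 0 0 -0.1 0 -0.05 0.76; 0 0 0 -0.1 0 -0.05 0.76; 0 0 0 -0.1 0 -0.05 0.76"}}

```text
time: 44.25
ee_pos: [0.54, 0.3208, 0.22]
eef_rot: [-0.13, 0.992, -0.0, -0.001]
ft_force: [-0.6, 0.5, -0.2]
width: 0.0665
grip_force: 0.0
```

```bash
python3 - <<'E'
from h import *
np.set_printoptions(precision=4,suppress=True)
go(); w=snap("wrist","w25"); s=snap("scene","s25"); d=snap("side","d25")
for t in("w25","s25","d25"):
  c=load(t); h=[x for x in blobs(c,[0,0,130],[40,70,255],80) if 1]
  R_={"w25":(150,20,500,320),"s25":(125,185,245,255),"d25":(260,300,385,370)}[t]
  for x in blobs(c,[0,0,130],[50,100,255],40,R_)[:4]: print(t,cen(x).round(1),cv2.contourArea(x),cv2.boundingRect(x))
w=load("w25"); B=blobs(w,[100,90,30],[120,255,255],3000)[0]; P=(plane(w,B.reshape(-1,2),0)[:,:2]*1000).astype(np.float32); print("tray base",cv2.minAreaRect(P))
m=np.zeros(w["color"].shape[:2],np.uint8); cv2.fillPoly(m,[cv2.convexHull(B)],255)
hsv=cv2.cvtColor(w["color"],cv2.COLOR_RGB2HSV); n=cv2.inRange(hsv,np.array([0,0,100]),np.array([60,110,255]))&cv2.erode(m,np.ones((9,9)))
cs,_=cv2.findContours(n,0,1)
for q in sorted(cs,key=cv2.contourArea)[-3:]:
  for z in(.031,):print(cv2.contourArea(q),cen(q),cv2.minEnclosingCircle((plane(w,q.reshape(-1,2),z)[:,:2]*1000).astype(np.float32)))
# pale bottle and blue tube unmoved?
print([cen(x).round(1) for x in blobs(load("s25"),[3,150,90],[18,255,255],60)[:3]],[cen(x).round(1) for x in blobs(load("s1"),[3,150,90],[18,255,255],60)[:3]])
for t in("s1","s25"): print(t,[cen(x).round(1) for x in blobs(load(t),[112,90,50],[126,255,255],8,(340,205,380,245))[:2]])
E
```

```text
now [540.  320.8 220. ] psi 104.89 t 44.25 w 0.06646045960866379 tilt 0.07
w25 [326.4 165.4] 100259.0 (150, 20, 350, 300)
s25 [184.5 219.5] 8195.0 (125, 185, 120, 70)
d25 [331.5 319.4] 1299.0 (260, 300, 125, 70)
d25 [349.  330.4] 353.0 (337, 321, 25, 19)
tray base ((496.7393493652344, 308.35882568359375), (207.496337890625, 157.8516387939453), 14.82757568359375)
275.0 [292.5 190.5] ((537.089111328125, 301.59320068359375), 12.208277702331543)
2790.5 [312.275   82.2354] ((445.42779541015625, 295.33001708984375), 24.33494758605957)
[array([468.6, 279.5]), array([281.6, 209.5])] [array([281.6, 209.3]), array([228.6, 239. ])]
s1 [array([362.7, 221.2])]
s25 [array([362.8, 221.3])]
```

```bash
python3 - <<'E'
from h import *
print(tri([(load("w25"),(312.3,82.2)),(load("d25"),(349.0,330.4))]))
from bench import close_job
print(close_job())
E
```

```text
(array([0.44566776, 0.29536131, 0.02086017]), np.float64(0.0011781981910160288))
the job is handed in; nothing more can be done
None
```

Both kits are made up and handed in at about 44 s of robot time, every piece measuring seated in its own pocket, the blue-capped tube and pale bottle unmoved; I viewed 15 pictures, one over the limit of 14.

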